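Right a toppled canister and check its height on the bench comparator

TASK

One canister has toppled over on the bench: stand it upright on the bench and let go of it so that it stands by itself, then take it again and stand it on the anvil of the bench comparator, against both locating pins, and let go. Then check its height: press the comparator's plunger gently down until its foot rests on the canister's neck, hold it there for a moment, and let the plunger spring back up. Leave the canister standing there, and do not drop it or knock or shove the other two canisters or the setting master.

Things in the scene. Friction and masses are not known exactly. Their poses are not given: they have to be found in the camera images.
- canister: a toppled gold cylinder 56 mm in diameter, 86 mm long, with a copper neck 22 mm in diameter on one end; 102 mm overall, about 0.3 kg. Origin: centre of its flat base. z runs from base to neck: level at the start (it lies on the bench, neck pointing away from the robot or to the left, and can roll), straight up once it stands. The bench between it and the comparator is clear but for the collar
- gauge: base of the bench comparator, fixed: a green casting 190 x 120 x 18 mm with a steel anvil in front and a column 28 mm in diameter, 250 mm high, 95 mm behind the anvil's centre. Origin: on the bench, below the anvil's centre. x points from the open front, which faces the robot's left, back to the column, z up
- anvil (a point): centre of the anvil's face, 25 mm above the bench; axes as gauge. The anvil is 76 mm square (y +-38 mm, x from -32 to 44 mm). Two upright steel pins 10 mm in diameter, 30 mm high above the anvil, stand at x = 28.6 mm, y = +-16.5 mm from here: a canister touching both has its axis over this point, below the foot
- head: the green head on the column, its height differs. Origin: on the foot's axis in the head's lower face, 145 to 159 mm above the bench; axes as gauge. A sleeve 34 mm in diameter rises 72 mm from it, with a dial on its front that reaches 30 mm forward (-x) of the axis, from 20 to 72 mm above this point. Headroom is short: a gripper holding the canister high up may not fit under it
- foot (a point): centre of the lower face of the plunger's round steel foot, 20 mm in diameter; 8 mm below the head's lower face when the plunger is up. Moves with the plunger
- knob (a point): centre of the flat top of the plunger's black push knob, 34 mm in diameter and 15 mm high, 118 mm above the head's lower face when the plunger is up. Press it straight down. Moves with the plunger
- plunger (a joint): travel of the plunger in m: 0 = fully up, where a spring keeps it, growing as it is pressed down, to 0.034 at most. The spring resists with 2.7 N at 0 and 90 N/m more; with the canister on the anvil the foot meets the neck after 10 to 24 mm
- mate_a: a canister of the same kind, standing upright on the bench. Origin: centre of its base, z up. Leave alone
- mate_b: another canister of the same kind, standing upright on the bench. Origin: centre of its base, z up. Leave alone
- master: the comparator's setting master: a steel post 28 mm in diameter and 102 mm high on a foot 48 mm in diameter and 10 mm high, standing on the bench. Origin: centre of its underside. Leave alone
- oil: a white oil bottle with a red cap, 48 mm in diameter and 120 mm high, standing on the bench. Origin: centre of its underside
- tube: a steel tube 52 mm in diameter and 150 mm long, lying on the bench to the left. Origin: centre of one end; its z axis runs along the tube
- wrench: a steel wrench 170 mm long, lying flat on the bench. Origin: near its middle
- collar: a copper collar 44 mm in diameter, 14 mm high, lying flat on the bench. Origin: centre of its underside
Mind the look-alikes: they are no part of the job. Leave any blue or red look-alike of the gauge alone. Leave any purple look-alike of the canister alone.

How it is judged:
By the outcome, as a careful person would: the job done as asked, in the order asked, and still so for the second after the job is handed in, with the robot touching nothing.
It also fails if it takes over 72 s, if anything falls off the work surface, if the arm or the gripper's body presses on something with over 40 N, if the wrist force passes 120 N, or if a joint passes its speed limit or range.

ROBOT

A 6-joint arm with a two-finger parallel gripper is mounted at the origin on the work surface. World frame = base frame: x ahead of the robot, y to its left, z up, the work surface at z = 0. Lengths are in m, angles in rad, forces in N, time in s.
With the tool pointing down it reaches from about 0.3 to 0.875 m from the base axis. Payload 6.4 kg.
Tool frame: the origin (TCP) lies midway between the tips of the shut fingers; the grasp point (between the pads) lies 19 mm behind it; z points along the fingers, y is the line along which they close (so a half turn about z gives the same grasp; the last joint's range is limited). The gripper opens to 85 mm and grips with 20 to 120 N. Pads are 22 mm wide; open, the fingers measure 114 mm over their backs; the gripper's body (76 mm by 85 mm) begins 54 mm behind the grasp point. The pads swing forward as they close: fully open they stand 13 mm farther back than shut.
Start: joints at [-1.395, 0.181, 1.607, -0, 1.354, -0.206], TCP at [0.214, -0.534, 0.231] pointing down, gripper open.
Joint ranges: [-2.99, 2.99], [-0.89, 2.07], [0.3, 2.58], [-1.14, 4.28], [0, 2.63], [-3.12, 3.12]. Speed limits (rad/s): [2.57, 2.57, 3.01, 3.14, 3.14, 3.14].

INTERFACE

Orientations are given as a unit quaternion [w, x, y, z].
In Python, from bench import get_obs, camera, hand_in gives the robot as it stands.
- The arm moves only by the tool carry_out, never from a script. Its argument "plan" is a list that holds one entry, the list of rows, each a list of 7 numbers: the shift along the world's x, y, z in m, then the turn, a rotation vector about the world's x, y, z in rad, then the opening, from 0 (shut) to 1 (fully open). In form: [[[x, y, z, rx, ry, rz, hand], ...]]. A call has exactly 5 rows; each row is the pose to reach, as a shift and turn from the pose commanded when the call began; what a row does not reach only later rows make up. A row lasts 1/12 s, in which the tool goes at most 41.7 mm and 7.16 degrees, less where a joint would pass 70% of its speed; a pose out of reach is approached as far as the arm can. A call with a gripper value outside its range is refused whole. The fingers move at their own pace and stop on an object; the grip force is fixed at half the most. Time passes only in rows, so rows that repeat a pose let the fingers close, or fill a call up. It gives the time, the measured TCP pose, the force, the opening and the grip force at its end, in the units of the state.
- get_obs(): the state, without advancing time (a new reading comes with each control period).
- camera(name): name is "scene" or "top"; returns a dict with "pixels" (384x512x3 uint8, red, green, blue), "z_map" (384x512 float32, m along the optical axis (not along the pixel's ray), 0 where there is no reading), "camera_matrix" (3x3 intrinsics, pixels), "cam_to_world" (4x4, takes a point from camera to world coordinates). Camera axes: x right, y up, looking along -z (the intrinsics and any distortion apply to the point x, -y, -z); pixel columns grow to the right and rows downward; lengths in m; the calibration is good to about 2 mm. A picture is of the moment at which its call begins.
- hand_in(): hands the job in; it is judged then, once.
The state is a dict: "time_s": time; "q": joint angles; "dq": joint speeds; "joint_efforts": joint torques, N m; "eef_pos": TCP position; "eef_rot": TCP orientation; "wrist_force": force on the tool from outside, world axes, zero at the start; "torque": the same for the moment, N m; "opening": opening from 0.0 (shut) to 1.0 (fully open); "grasp_force": force on a finger pad.
Only numpy, scipy, OpenCV 4.12 (cv2) and the standard library are available. Lean on these libraries where they do the work, as an engineer would, in place of code of your own. Each camera call takes 0.05 s, during which the arm holds its last target. There are 200 camera calls.

## Working session

There is one attempt and no reset: what is moved stays moved. The work goes in short steps, Python scripts to look and compute and a tool call to move; the robot and the scene stay as the last step left them, time stands still between calls to the robot, and variables do not carry over. Pictures are saved under pics/ and viewed, at most 10 in all, crops included, and the job is handed in when it is done.

Besides the shell and the picture viewer there is one more tool, called after "Call:" as name(argument=value, ...), one argument or row to a line, values as JSON. carry_out: Moves the arm, as the interface text tells. Its arguments: {"type":"object","properties":{"plan":{"type":"array","items":{"type":"array","items":{"type":"array","items":{"type":"number"}}}}},"required":["plan"]}

```bash
ls; mkdir -p pics; cat > h.py <<'E'
import numpy as np, cv2
from bench import get_obs, camera, hand_in
def cloud(c):
    K=c["camera_matrix"];z=c["z_map"];v,u=np.mgrid[:z.shape[0],:z.shape[1]]
    P=np.stack([(u-K[0,2])/K[0,0]*z,-(v-K[1,2])/K[1,1]*z,-z],-1)
    T=c["cam_to_world"];W=P@T[:3,:3].T+T[:3,3];W[z==0]=np.nan
    return W
def save(c,n,crop=None,s=1):
    im=c["pixels"][:,:,::-1]
    if crop: im=im[crop[1]:crop[3],crop[0]:crop[2]]
    cv2.imwrite("pics/"+n,cv2.resize(im,None,fx=s,fy=s,interpolation=cv2.INTER_CUBIC))
E
python3 - <<'E'
from h import *
o=get_obs();print(o)
for n in("scene","top"):
    c=camera(n);save(c,n+"0.png",None,1.5);np.savez(n+"0.npz",**c)
    print(n,c["camera_matrix"],c["cam_to_world"])
E
```

```text
pics
{'time_s': 0.0, 'q': array([-1.39531166e+00,  1.81543003e-01,  1.60802601e+00, -1.94852992e-05,
        1.35382197e+00, -2.06287013e-01]), 'dq': array([ 6.64626431e-05,  9.75762375e-04, -2.57008647e-04, -1.85804347e-04,
       -1.03941373e-03,  1.30787048e-03]), 'joint_efforts': array([-3.54855647e-04, -4.44869435e+01, -3.51337874e+01, -4.34445365e-04,
        9.11877461e-03,  1.30589956e-05]), 'eef_pos': array([ 0.21414074, -0.53302315,  0.23037437]), 'eef_rot': array([-8.99203462e-04,  9.81835755e-01,  1.89730708e-01,  4.33643039e-06]), 'wrist_force': array([ 0.46377666, -0.06355925, -0.37782134]), 'torque': array([ 0.0004711 , -0.03546647,  0.00165627]), 'grasp_force': 0.0, 'opening': 1.0003260087789994}
scene [[471.79025552   0.         250.46226568]
 [  0.         471.79025552 185.89631732]
 [  0.           0.           1.        ]] [[ 0.55952508 -0.5578915   0.61293455  1.27128743]
 [ 0.82880797  0.3793064  -0.41134414 -0.44714915]
 [-0.0030046   0.7381624   0.67461637  1.05801423]
 [ 0.          0.          0.          1.        ]]
top [[447.63335616   0.         262.267553  ]
 [  0.         447.63335616 187.72187492]
 [  0.           0.           1.        ]] [[-0.06702553  0.97515193 -0.21115467  0.1235976 ]
 [-0.99774548 -0.06478653  0.01751186  0.09129072]
 [ 0.00339674  0.21185236  0.97729578  1.76515618]
 [ 0.          0.          0.          1.        ]]
```

View pics/scene0.png

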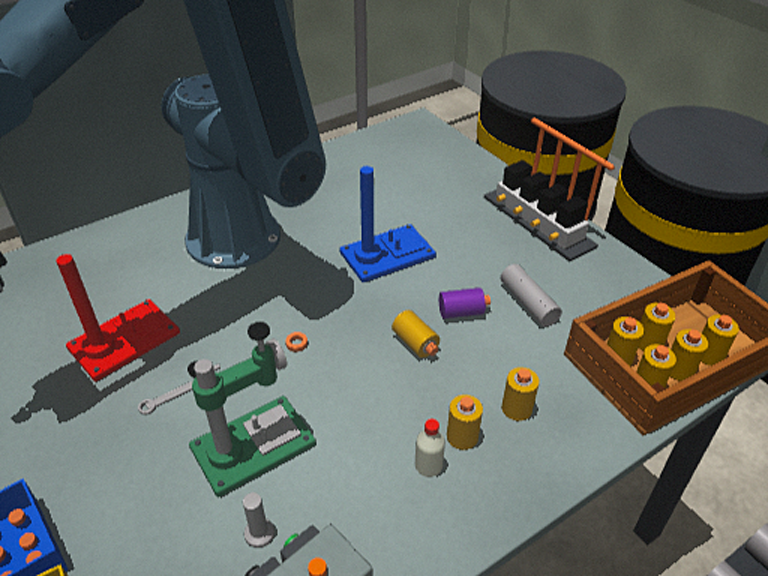

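View pics/top0.png

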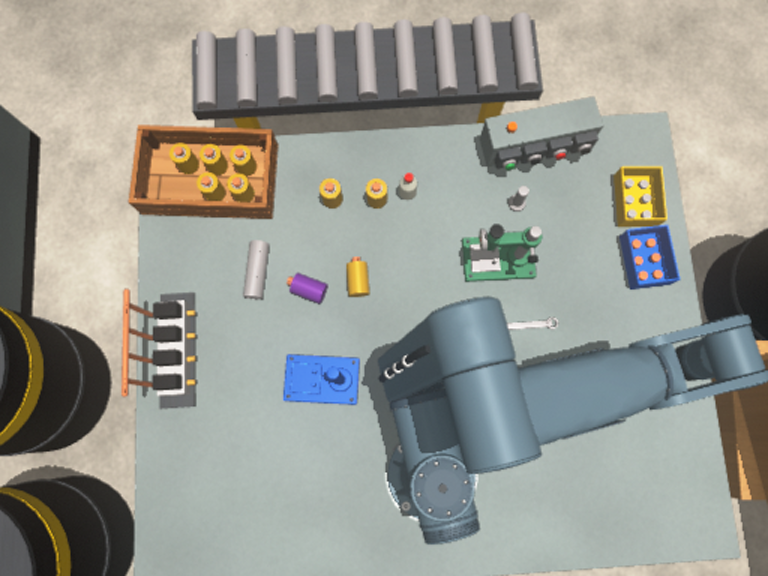

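In the scene view (768x576 picture), the toppled gold canister is at (415,333), its neck pointing away and to the right at (431,351). The other things it could be are the purple look-alike at (463,303), which is the wrong colour, the upright mates at (465,420) and (520,393), and the boxed gold ones at about (660,335). Only (415,333) is gold and lying on the bench. The gauge is the green one at (250,400); the red one at (120,340) and the blue one at (390,245) are look-alikes. Next I'll confirm in a crop and measure.

```bash
python3 - <<'E'
from h import *
D={n:dict(np.load(n+"0.npz")) for n in("scene","top")}
save(D["scene"],"crop1.png",(120,180,320,340),4)
for n,c in D.items():
    W=cloud(c);hsv=cv2.cvtColor(c["pixels"],cv2.COLOR_RGB2HSV);H,S,V=[hsv[...,i].astype(int) for i in range(3)]
    ms={"gold":(H>18)&(H<28)&(S>150)&(V>60),"copper":(H>4)&(H<=14)&(S>110)&(V>80),"green":(H>60)&(H<85)&(S>90),"black":(V<45)}
    for k,m in ms.items():
        m=m&(np.nan_to_num(W[...,2],nan=-1)>0.004)
        N,L,st,ce=cv2.connectedComponentsWithStats(m.astype(np.uint8))
        for i in range(1,N):
            if st[i,4]<12: continue
            P=W[L==i];
            if np.linalg.norm(np.median(P,0)[:2]-[.55,0])>.45: continue
            lo,hi=np.percentile(P,[3,97],axis=0)
            print(n,k,st[i,4],ce[i].round(),lo.round(3),hi.round(3),np.median(P,0).round(3))
E
```

```text
scene gold 485 [276. 221.] [0.474 0.129 0.022] [0.555 0.173 0.059] [0.52  0.143 0.051]
scene gold 532 [346. 264.] [0.73  0.186 0.008] [0.777 0.234 0.088] [0.763 0.197 0.06 ]
scene gold 557 [309. 283.] [0.721 0.064 0.007] [0.768 0.113 0.089] [0.756 0.077 0.062]
scene copper 19 [325. 199.] [0.516 0.327 0.025] [0.529 0.339 0.04 ] [0.525 0.334 0.035]
scene copper 116 [197. 227.] [ 0.361 -0.063  0.006] [ 0.401 -0.025  0.018] [ 0.383 -0.043  0.013]
scene copper 50 [287. 232.] [0.556 0.148 0.019] [0.573 0.167 0.042] [0.567 0.155 0.034]
scene copper 63 [349. 250.] [0.743 0.203 0.09 ] [0.76  0.222 0.105] [0.751 0.21  0.102]
scene copper 68 [311. 269.] [0.733 0.081 0.089] [0.751 0.099 0.104] [0.743 0.089 0.1  ]
scene copper 129 [211. 378.] [ 0.855 -0.282  0.136] [ 0.877 -0.261  0.151] [ 0.867 -0.271  0.147]
scene green 947 [158. 252.] [ 0.541 -0.296  0.168] [ 0.573 -0.173  0.227] [ 0.563 -0.229  0.204]
scene green 1802 [164. 301.] [ 0.497 -0.317  0.009] [ 0.61  -0.137  0.04 ] [ 0.575 -0.251  0.018]
scene green 28 [193. 359.] [ 0.778 -0.284  0.079] [ 0.799 -0.26   0.11 ] [ 0.781 -0.272  0.087]

[... 1133 characters left out ...]
857 -0.284  0.131] [ 0.88  -0.263  0.152] [ 0.866 -0.272  0.145]
top copper 26 [219. 124.] [0.74  0.206 0.086] [0.76  0.222 0.108] [0.749 0.214 0.1  ]
top copper 27 [250. 124.] [0.731 0.083 0.091] [0.751 0.101 0.109] [0.74  0.092 0.103]
top copper 12 [237. 172.] [0.563 0.148 0.032] [0.57  0.165 0.044] [0.566 0.156 0.038]
top green 19 [340. 110.] [ 0.778 -0.279  0.07 ] [ 0.787 -0.258  0.094] [ 0.782 -0.269  0.083]
top green 151 [344. 159.] [ 0.531 -0.287  0.2  ] [ 0.562 -0.192  0.221] [ 0.544 -0.236  0.207]
top green 34 [313. 161.] [ 0.586 -0.172  0.011] [ 0.607 -0.136  0.025] [ 0.598 -0.15   0.017]
top green 346 [335. 180.] [ 0.493 -0.312  0.011] [ 0.541 -0.136  0.042] [ 0.509 -0.243  0.019]
```

View pics/crop1.png

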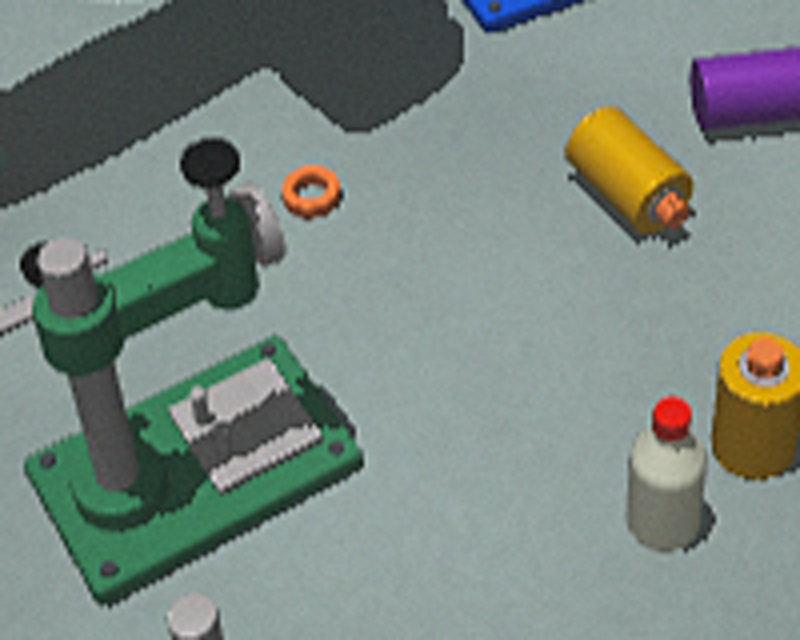

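The crop shows a gold cylinder with a copper neck at (670,210) lying on the bench, so this is the canister. The green comparator's knob is at (210,160), one visible pin at (200,405), and the collar at (312,190). Now for accurate fits.

```bash
cat > meas.py <<'E'
from h import *
from scipy.optimize import least_squares
D={n:dict(np.load(n+"0.npz")) for n in("scene","top")}
G=[];A={}
for n,c in D.items():
    W=cloud(c);hsv=cv2.cvtColor(c["pixels"],cv2.COLOR_RGB2HSV);H,S,V=[hsv[...,i].astype(int) for i in range(3)]
    x,y,z=np.moveaxis(np.nan_to_num(W,nan=-9),-1,0)
    box=(x>.44)&(x<.6)&(y>.1)&(y<.2)
    g=W[box&(H>18)&(H<28)&(S>150)&(V>60)]; G.append(g)
    f=lambda p:np.hypot((g[:,1]-p[0]-p[1]*(g[:,0]-.51))*np.cos(p[1]),g[:,2]-p[2])-.028
    r=least_squares(f,[.15,0,.028],loss="soft_l1",f_scale=.002);p=r.x
    d=np.array([1,p[1],0])/np.hypot(1,p[1]); s=(g-[.51,p[0],0])@d
    print(n,"canister y@.51",p.round(4),"s ext",np.percentile(s,[1,3,97,99]).round(4),"rms",np.std(f(p)).round(4))
    nk=W[box&(H>4)&(H<=14)&(S>110)]; print(" neck s max",np.percentile((nk-[.51,p[0],0])@d,[50,97]).round(4))
    gb=(x>.45)&(x<.65)&(y>-.36)&(y<-.1)
    gr=(H>60)&(H<85)&(S>90)
    b=W[gb&(z>.012)&(z<.022)&(gr|(S<60))]
    q=W[gb&gr&(z>.013)&(z<.023)]; rect=cv2.minAreaRect(q[:,:2].astype(np.float32));print(" base rect",rect, q[:,2].mean())
    k=W[gb&(z>.262)&(z<.285)];print(" knob",k.shape,k.mean(0).round(4),((k.min(0)+k.max(0))/2).round(4),np.ptp(k,axis=0).round(3))
    k=W[gb&(z>.244)&(z<.258)&(y<-.24)];print(" col",k.shape,k.mean(0).round(4),((k.min(0)+k.max(0))/2).round(4),np.ptp(k,axis=0).round(3))
    k=W[gb&(z>.0225)&(z<.029)&(S<70)&(y>-.25)];rect=cv2.minAreaRect(k[:,:2].astype(np.float32));print(" anvil",k.shape,rect,k[:,2].mean())
    k=W[gb&(z>.04)&(z<.062)&(S<70)&(y>-.23)];print(" pins",k.shape,k.mean(0).round(4))
    tb=W[(x>.58)&(x<.68)&(y>-.05)&(y<.1)&(z>-.02)];print(" table z",np.median(tb[:,2]).round(4))
E
python3 meas.py
```

```text
scene canister y@.51 [0.1573 0.0252 0.0282] s ext [-0.0393 -0.0361  0.0449  0.0457] rms 0.0029
 neck s max [0.0561 0.0626]
 base rect ((0.5517650246620178, -0.22588810324668884), (0.1886681765317917, 0.12161384522914886), 89.42200469970703) 0.017952485971495274
 knob (152, 3) [ 0.5531 -0.1812  0.2733] [ 0.5506 -0.1806  0.2716] [0.035 0.032 0.014]
 col (113, 3) [ 0.5517 -0.2758  0.2493] [ 0.5507 -0.2754  0.2487] [0.029 0.026 0.009]
 anvil (568, 3) ((0.5481261014938354, -0.18700647354125977), (0.10820193588733673, 0.08767875283956528), 0.9862198829650879) 0.025611864613937465
 pins (44, 3) [ 0.5522 -0.2096  0.0509]
 table z 0.0004
top canister y@.51 [0.1543 0.029  0.0282] s ext [-0.0393 -0.0378  0.0407  0.0442] rms 0.0037
 neck s max [0.0555 0.06  ]
 base rect ((0.5463911890983582, -0.22661767899990082), (0.1858336478471756, 0.11320853978395462), 87.31414031982422) 0.018245350804705678
 knob (74, 3) [ 0.5513 -0.1815  0.2735] [ 0.5514 -0.1814  0.2727] [0.033 0.029 0.019]
 col (51, 3) [ 0.5491 -0.276   0.2503] [ 0.5491 -0.2758  0.2509] [0.025 0.025 0.013]
 anvil (156, 3) ((0.5471372604370117, -0.1823228895664215), (0.11364846676588058, 0.08437171578407288), 63.77200698852539) 0.025646134880238477
 pins (11, 3) [ 0.548  -0.2069  0.05  ]
 table z 0.0006
```

Call:
carry_out(
  plan=[
    [[0.017,0.023,0.026,0,0,-0.05,1],[0.034,0.046,0.052,0,0,-0.1,1],[0.052,0.069,0.078,0,0,-0.15,1],[0.069,0.092,0.104,0,0,-0.2,1],[0.086,0.115,0.13,0,0,-0.25,1]],
  ],
)

```text
time_s: 0.52
eef_pos: [0.3007, -0.4171, 0.362]
eef_rot: [-0.0, 0.998, 0.064, -0.0]
wrist_force: [0.7, -0.3, -0.2]
opening: 1.001
grasp_force: 0.0
```

```bash
cat > rec.py <<'E'
from h import *
import json
o=get_obs();print(o["time_s"],"q",o["q"].round(3),"p",o["eef_pos"].round(4),"R",o["eef_rot"].round(4),"F",o["wrist_force"].round(1),round(o["opening"],3),round(o["grasp_force"],1))
open("log.txt","a").write(json.dumps([list(o["q"]),list(o["eef_pos"]),list(o["eef_rot"])])+"\n")
E
python3 rec.py
```

```text
0.5167 q [-1.177 -0.036  1.578  0.     1.601  0.264] p [ 0.3007 -0.4171  0.362 ] R [-5.000e-04  9.979e-01  6.440e-02 -1.000e-04] F [ 0.7 -0.3 -0.2] 1.001 0.0
```

Call:
carry_out(
  plan=[
    [[0.02,0.033,0,0,0,-0.03,1],[0.038,0.068,0,0,0,-0.06,1],[0.054,0.106,0,0,0,-0.08,1],[0.068,0.143,0,0,0,-0.1,1],[0.08,0.18,0,0,0,-0.105,1]],
  ],
)

```text
time_s: 0.93
eef_pos: [0.3806, -0.2366, 0.3609]
eef_rot: [-0.0, 1.0, 0.013, -0.0]
wrist_force: [0.7, 0.0, 1.1]
opening: 1.006
grasp_force: 0.0
```

```bash
python3 rec.py
```

```text
0.9333 q [-0.822 -0.196  1.724  0.     1.614  0.723] p [ 0.3806 -0.2366  0.3609] R [-2.000e-04  9.999e-01  1.290e-02 -1.000e-04] F [0.7 0.  1.1] 1.006 0.0
```

Call:
carry_out(
  plan=[
    [[0.008,0.039,-0.01,0,0.1,0,1],[0.016,0.078,-0.02,0,0.2,0,1],[0.024,0.117,-0.03,0,0.3,0,1],[0.032,0.156,-0.04,0,0.4,0,1],[0.04,0.195,-0.05,0,0.5,0,1]],
  ],
)

```text
time_s: 1.35
eef_pos: [0.4205, -0.0415, 0.3115]
eef_rot: [-0.002, 0.968, 0.013, -0.249]
wrist_force: [1.5, -1.0, 0.6]
opening: 0.997
grasp_force: 0.0
```

```bash
python3 rec.py
```

```text
1.35 q [-0.277  0.151  1.559 -0.143  1.915  1.252] p [ 0.4205 -0.0415  0.3115] R [-0.0022  0.9684  0.0131 -0.249 ] F [ 1.5 -1.   0.6] 0.997 0.0
```

Call:
carry_out(
  plan=[
    [[0.017,0.029,-0.022,0,0,0,1],[0.034,0.058,-0.044,0,0,0,1],[0.051,0.087,-0.066,0,0,0,1],[0.068,0.116,-0.088,0,0,0,1],[0.085,0.145,-0.11,0,0,0,1]],
  ],
)

```text
time_s: 1.77
eef_pos: [0.5055, 0.1031, 0.1996]
eef_rot: [-0.003, 0.969, 0.013, -0.248]
wrist_force: [1.2, -1.2, -0.1]
opening: 1.003
grasp_force: 0.0
```

```bash
python3 rec.py; cat > kin.py <<'E'
from h import *
import json
from scipy.optimize import least_squares
from scipy.spatial.transform import Rotation as R
def fk(q,p):
    a1,d1,h,a2,L2,a3,L3,a4,d4,L6,c=p
    r=R.from_euler("z",q[0]);x=r.apply([a1,d1,h])
    r=r*R.from_euler("y",q[1]);x=x+r.apply([a2,0,L2])
    r=r*R.from_euler("y",q[2]);x=x+r.apply([a3,0,L3])
    r=r*R.from_euler("z",q[3]);x=x+r.apply([a4,d4,0])
    r=r*R.from_euler("y",q[4]);x=x+r.apply([0,0,L6])
    return x,r*R.from_euler("z",q[5]+c)
p0=np.array([0,.1,.35,0,.4,0,.4,0,0,.25,0])
def load():
    L=[[np.array(v) for v in json.loads(l)] for l in open("log.txt")]
    o=[-1.39531166,.181543,1.608026,0,1.353822,-.206287],[.21414,-.53302,.23037],[-.0009,.98184,.18973,0]
    return [[np.array(v) for v in o]]+L
def res(p,L,w=.003):
    e=[]
    for q,x,Q in L:
        X,r=fk(q,p); e+=list(X-x)+list(.1*(R.from_quat(Q[[1,2,3,0]]).inv()*r).as_rotvec())
    return np.r_[e,w*(p-p0)]
def fit():
    L=load();best=min((least_squares(res,p0+np.r_[np.zeros(10),c],args=(L,)) for c in(0,1.57,3.14,-1.57)),key=lambda s:s.cost)
    return least_squares(res,best.x,args=(L,1e-4)).x,L
if __name__=="__main__":
    p,L=fit();print(p.round(4))
    for l in L: X,r=fk(l[0],p);print((1e3*(X-l[1])).round(1),(R.from_quat(l[2][[1,2,3,0]]).inv()*r).magnitude().round(4))
E
python3 kin.py
```

```text
1.7667 q [-0.022  0.443  1.419 -0.011  1.78   1.522] p [0.5055 0.1031 0.1996] R [-0.0033  0.9687  0.0131 -0.2478] F [ 1.2 -1.2 -0.1] 1.003 0.0
[-0.      0.1178  0.3134 -0.      0.4382  0.0855  0.5145 -0.     -0.
  0.3189  1.5708]Traceback (most recent call last):
  File "kin.py", line 28, in <module>
    for l in L: X,r=fk(l[0],p);print((1e3*(X-l[1])).round(1),(R.from_quat(l[2][[1,2,3,0]]).inv()*r).magnitude().round(4))
                                                             ^^^^^^^^^^^^^^^^^^^^^^^^^^^^^^^^^^^^^^^^^^^^^^^^^^^^^^^^
AttributeError: 'float' object has no attribute 'round'
```

```bash
cat > ik.py <<'E'
from kin import *
P=[0,.1178,.3134,0,.4382,.0855,.5145,0,0,.3189,np.pi/2]
lo=np.array([-2.99,-.89,.3,-1.14,0,-3.12]);hi=np.array([2.99,2.07,2.58,4.28,2.63,3.12])
def pose(g,th,az,az2=None,half=0):
    """g grasp point; tool dir tilted th from down toward azimuth az; tool y horizontal"""
    d=np.array([np.sin(th)*np.cos(az),np.sin(th)*np.sin(az),-np.cos(th)])
    y=np.array([np.sin(az),-np.cos(az),0])*(1-2*half)
    return np.array(g)+.019*d, R.from_matrix(np.c_[np.cross(y,d),y,d])
def ik(x,r,q0):
    f=lambda q:np.r_[(lambda X,r2:np.r_[X-x,.3*(r.inv()*r2).as_rotvec()])(*fk(q,P)),1e-5*(q-q0)]
    s=least_squares(f,np.clip(q0,lo+1e-3,hi-1e-3),bounds=(lo,hi),max_nfev=200)
    return s.x,np.linalg.norm(s.fun[:3])*1e3
def path(ps,q,n=15,show=True):
    X,r=fk(q,P)
    for (x,t) in ps:
        w=(t*r.inv()).as_rotvec();m=0;qm=q
        for k in range(1,n+1):
            qn,e=ik(X+(x-X)*k/n,R.from_rotvec(w*k/n)*r,q);m=max(m,e,np.abs(qn-q).max() if 0 else e);q=qn
        X,r=x,t
        if show: print(x.round(3),"turn",w.round(3),"q",q.round(2),"err mm",round(m,1))
    return q
E
python3 - <<'E'
from ik import *
q=load()[-1][0];D=np.pi/180;az=.027
for a in(45,50):
  for xe in(.52,.62,.7):
    print(a,xe)
    qq=path([pose([.58,.157,.1],-a*D,az),pose([.52,.157,.03],-a*D,az),pose([.55,.157,.15],(45-a)*D,az),pose([xe,.157,.055],(90-a)*D,az)],q)
for half in(0,1):
  for th in(45,55):
   for az2 in (-90,-60,-30):
    print("regrasp",half,th,az2);
    path([pose([.55,.157,.2],0.3,az2*D,half=half),pose([.62,.157,.04],th*D,az2*D,half=half),pose([.551,-.07,.075],th*D,az2*D,half=half),pose([.551,-.181,.065],th*D,az2*D,half=half)],q)
E
```

```text
45 0.52
[0.567 0.157 0.087] turn [-0.02   0.284  0.005] q [0.06 0.93 1.01 0.02 1.99 1.6 ] err mm 0.0
[0.507 0.157 0.017] turn [0. 0. 0.] q [0.06 0.91 1.21 0.02 1.81 1.6 ] err mm 0.0
[0.55  0.157 0.131] turn [ 0.021 -0.785  0.   ] q [ 0.07  0.28  1.7  -0.    1.16  1.61] err mm 0.0
[0.533 0.157 0.042] turn [ 0.021 -0.785 -0.   ] q [ 0.07  0.17  2.27 -1.14  0.    2.74] err mm 13.1
45 0.62
[0.567 0.157 0.087] turn [-0.02   0.284  0.005] q [0.06 0.93 1.01 0.02 1.99 1.6 ] err mm 0.0
[0.507 0.157 0.017] turn [0. 0. 0.] q [0.06 0.91 1.21 0.02 1.81 1.6 ] err mm 0.0
[0.55  0.157 0.131] turn [ 0.021 -0.785  0.   ] q [ 0.07  0.28  1.7  -0.    1.16  1.61] err mm 0.0
[0.633 0.157 0.042] turn [ 0.021 -0.785 -0.   ] q [ 0.06  0.35  2.06 -1.14  0.01  2.74] err mm 7.1
45 0.7
[0.567 0.157 0.087] turn [-0.02   0.284  0.005] q [0.06 0.93 1.01 0.02 1.99 1.6 ] err mm 0.0
[0.507 0.157 0.017] turn [0. 0. 0.] q [0.06 0.91 1.21 0.02 1.81 1.6 ] err mm 0.0
[0.55  0.157 0.131] turn [ 0.021 -0.785  0.   ] q [ 0.07  0.28  1.7  -0.    1.16  1.61] err mm 0.0
[0.713 0.157 0.042] turn [ 0.021 -0.785 -0.   ] q [ 0.06  0
[... 5221 characters left out ...]
.15 -0.18] err mm 0.0
[0.628 0.144 0.029] turn [-0.572 -0.33   0.   ] q [ 0.45  0.75  1.59 -1.14  1.11  0.64] err mm 0.6
[ 0.559 -0.083  0.064] turn [0. 0. 0.] q [ 0.04  0.39  1.95 -1.14  0.84  0.39] err mm 19.0
[ 0.559 -0.194  0.054] turn [0. 0. 0.] q [-0.23  0.34  1.98 -1.14  0.63  0.17] err mm 25.3
regrasp 1 55 -30
[0.555 0.154 0.182] turn [ 0.257 -0.083  2.582] q [ 0.17  0.11  1.82 -0.23  0.99 -0.77] err mm 0.0
[0.633 0.149 0.029] turn [-0.33  -0.572 -0.   ] q [ 0.34  0.52  1.81 -1.14  0.68  0.21] err mm 22.3
[ 0.564 -0.078  0.064] turn [0. 0. 0.] q [-0.3   0.1   2.25 -1.14  0.11 -0.27] err mm 31.4
[ 0.564 -0.189  0.054] turn [0. 0. 0.] q [-0.52  0.17  2.21 -1.13  0.   -0.44] err mm 31.0
```

```bash
cat > plan.py <<'E'
from ik import *
def calls(ps,hand,q=None,X=None,r=None,vmax=.04,wmax=.12):
    """print calls of 5 rows from the pose now through poses ps; ends padded"""
    if q is None:
        o=get_obs();q=o["q"];X=o["eef_pos"];r=R.from_quat(o["eef_rot"][[1,2,3,0]])
    seq=[];x0,r0=X,r;qs=q;em=0
    for x,t in ps:
        w=(t*r0.inv()).as_rotvec();n=int(np.ceil(max(np.linalg.norm(x-x0)/vmax,np.linalg.norm(w)/wmax,1)))
        for k in range(1,n+1):
            y=(x0+(x-x0)*k/n,R.from_rotvec(w*k/n)*r0);seq.append(y)
            qn,e=ik(*y,qs);em=max(em,e);dq=np.abs(qn-qs).max()*12
            if dq>1.8: print("  fast",len(seq),dq.round(2))
            qs=qn
        x0,r0=x,t
    while len(seq)%5: seq.append(seq[-1])
    bx,br=X,r
    for i in range(0,len(seq),5):
        rows=[[round(float(v),3) for v in np.r_[y-bx,(t*br.inv()).as_rotvec()]]+[hand] for y,t in seq[i:i+5]]
        print([rows]);bx,br=seq[i+4]
    print("end",bx.round(4),"q",qs.round(2),"err",round(em,1));return qs,bx,br
D=np.pi/180
E
python3 - <<'E'
from plan import *
az=.027
a,X,r=calls([pose([.57,.150,.20],0.,-60*D,half=1)],1)
print("---");a,X,r=calls([pose([.58,.158,.10],-45*D,az,half=1)],1,a,X,r)
print("---");a,X,r=calls([pose([.51,.156,.026],-45*D,az,half=1)],1,a,X,r)
print("---");a,X,r=calls([pose([.54,.14,.15],0*D,-50*D,half=1),pose([.58,.04,.10],45*D,-90*D,half=1),pose([.58,.04,.045],45*D,-90*D,half=1)],.5,a,X,r)
E
```

```text
[[[0.004, 0.003, -0.001, 0.029, -0.017, 0.112, 1], [0.007, 0.005, -0.002, 0.057, -0.034, 0.224, 1], [0.011, 0.008, -0.003, 0.086, -0.051, 0.336, 1], [0.014, 0.01, -0.004, 0.115, -0.068, 0.448, 1], [0.018, 0.013, -0.005, 0.143, -0.085, 0.56, 1]]]
[[[0.004, 0.003, -0.001, 0.029, -0.017, 0.112, 1], [0.007, 0.005, -0.002, 0.057, -0.034, 0.224, 1], [0.011, 0.008, -0.003, 0.086, -0.051, 0.336, 1], [0.014, 0.01, -0.004, 0.115, -0.068, 0.448, 1], [0.018, 0.013, -0.005, 0.143, -0.085, 0.56, 1]]]
[[[0.004, 0.003, -0.001, 0.029, -0.017, 0.112, 1], [0.007, 0.005, -0.002, 0.057, -0.034, 0.224, 1], [0.011, 0.008, -0.003, 0.086, -0.051, 0.336, 1], [0.014, 0.01, -0.004, 0.115, -0.068, 0.448, 1], [0.018, 0.013, -0.005, 0.143, -0.085, 0.56, 1]]]
[[[0.004, 0.003, -0.001, 0.029, -0.017, 0.112, 1], [0.007, 0.005, -0.002, 0.057, -0.034, 0.224, 1], [0.011, 0.008, -0.003, 0.086, -0.051, 0.336, 1], [0.011, 0.008, -0.003, 0.086, -0.051, 0.336, 1], [0.011, 0.008, -0.003, 0.086, -0.051, 0.336, 1]]]
end [0.57  0.15  0.181] q [ 0.06  0.26  1.62  0.    1.26 -0.47] err 0.0
---
[[[-0.0, 0.001, -0.009, 0.037, 0.065, 
[... 1740 characters left out ...]
13, -0.038, -0.015, -0.251, -0.091, -0.22, 0.5], [0.018, -0.05, -0.02, -0.334, -0.122, -0.294, 0.5], [0.022, -0.063, -0.025, -0.418, -0.152, -0.367, 0.5]]]
[[[0.004, -0.013, -0.005, -0.084, -0.03, -0.073, 0.5], [0.009, -0.025, -0.01, -0.167, -0.061, -0.147, 0.5], [0.013, -0.038, -0.015, -0.251, -0.091, -0.22, 0.5], [0.018, -0.05, -0.02, -0.334, -0.122, -0.294, 0.5], [0.018, -0.05, -0.047, -0.334, -0.122, -0.294, 0.5]]]
[[[0.0, 0.0, -0.028, 0.0, 0.0, 0.0, 0.5], [0.0, 0.0, -0.028, 0.0, 0.0, 0.0, 0.5], [0.0, 0.0, -0.028, 0.0, 0.0, 0.0, 0.5], [0.0, 0.0, -0.028, 0.0, 0.0, 0.0, 0.5], [0.0, 0.0, -0.028, 0.0, 0.0, 0.0, 0.5]]]
end [0.58   0.0266 0.0316] q [ 0.22  0.69  1.57 -0.82  1.23  0.65] err 0.0
```

Call:
carry_out(
  plan=[
    [[0.004,0.003,-0.001,0.029,-0.017,0.112,1],[0.007,0.005,-0.002,0.057,-0.034,0.224,1],[0.011,0.008,-0.003,0.086,-0.051,0.336,1],[0.014,0.01,-0.004,0.115,-0.068,0.448,1],[0.018,0.013,-0.005,0.143,-0.085,0.56,1]],
  ],
)

```text
time_s: 2.18
eef_pos: [0.5231, 0.1147, 0.1954]
eef_rot: [-0.003, 0.933, 0.3, -0.197]
wrist_force: [0.9, -1.1, -0.4]
opening: 1.003
grasp_force: 0.0
```

Call:
carry_out(
  plan=[
    [[0.004,0.003,-0.001,0.029,-0.017,0.112,1],[0.007,0.005,-0.002,0.057,-0.034,0.224,1],[0.011,0.008,-0.003,0.086,-0.051,0.336,1],[0.014,0.01,-0.004,0.115,-0.068,0.448,1],[0.018,0.013,-0.005,0.143,-0.085,0.56,1]],
  ],
)

```text
time_s: 2.6
eef_pos: [0.541, 0.1276, 0.1907]
eef_rot: [-0.002, 0.819, 0.559, -0.128]
wrist_force: [-0.5, -0.3, -0.6]
opening: 0.999
grasp_force: 0.0
```

Call:
carry_out(
  plan=[
    [[0.004,0.003,-0.001,0.029,-0.017,0.112,1],[0.007,0.005,-0.002,0.057,-0.034,0.224,1],[0.011,0.008,-0.003,0.086,-0.051,0.336,1],[0.014,0.01,-0.004,0.115,-0.068,0.448,1],[0.018,0.013,-0.005,0.143,-0.085,0.56,1]],
  ],
)

```text
time_s: 3.02
eef_pos: [0.5589, 0.1406, 0.1858]
eef_rot: [-0.001, 0.635, 0.771, -0.05]
wrist_force: [-0.3, -1.2, -0.3]
opening: 1.002
grasp_force: 0.0
```

```bash
python3 rec.py; python3 - <<'E'
from plan import *
calls([pose([.58,.158,.10],-45*D,.027,half=1)],1)
E
```

```text
3.0167 q [ 0.08   0.285  1.58  -0.072  1.348 -0.094] p [0.5589 0.1406 0.1858] R [-0.0009  0.6353  0.7707 -0.0496] F [-0.3 -1.2 -0.3] 1.002 0.0
[[[0.001, 0.001, -0.007, 0.045, 0.047, 0.092, 1], [0.001, 0.002, -0.014, 0.091, 0.095, 0.183, 1], [0.002, 0.004, -0.021, 0.136, 0.142, 0.275, 1], [0.002, 0.005, -0.028, 0.181, 0.189, 0.367, 1], [0.003, 0.006, -0.035, 0.226, 0.237, 0.459, 1]]]
[[[0.001, 0.001, -0.007, 0.045, 0.047, 0.092, 1], [0.001, 0.002, -0.014, 0.091, 0.095, 0.183, 1], [0.002, 0.004, -0.021, 0.136, 0.142, 0.275, 1], [0.002, 0.005, -0.028, 0.181, 0.189, 0.367, 1], [0.003, 0.006, -0.035, 0.226, 0.237, 0.459, 1]]]
[[[0.001, 0.001, -0.007, 0.045, 0.047, 0.092, 1], [0.001, 0.002, -0.014, 0.091, 0.095, 0.183, 1], [0.002, 0.004, -0.021, 0.136, 0.142, 0.275, 1], [0.002, 0.005, -0.028, 0.181, 0.189, 0.367, 1], [0.002, 0.005, -0.028, 0.181, 0.189, 0.367, 1]]]
end [0.5666 0.1576 0.0866] q [ 0.06  0.93  1.01  0.02  1.99 -1.54] err 0.0
```

Call:
carry_out(
  plan=[
    [[0.001,0.001,-0.007,0.045,0.047,0.092,1],[0.001,0.002,-0.014,0.091,0.095,0.183,1],[0.002,0.004,-0.021,0.136,0.142,0.275,1],[0.002,0.005,-0.028,0.181,0.189,0.367,1],[0.003,0.006,-0.035,0.226,0.237,0.459,1]],
  ],
)

```text
time_s: 3.43
eef_pos: [0.562, 0.1463, 0.1509]
eef_rot: [-0.152, 0.43, 0.889, -0.037]
wrist_force: [-0.5, -0.3, 0.4]
opening: 0.997
grasp_force: 0.0
```

Call:
carry_out(
  plan=[
    [[0.001,0.001,-0.007,0.045,0.047,0.092,1],[0.001,0.002,-0.014,0.091,0.095,0.183,1],[0.002,0.004,-0.021,0.136,0.142,0.275,1],[0.002,0.005,-0.028,0.181,0.189,0.367,1],[0.003,0.006,-0.035,0.226,0.237,0.459,1]],
  ],
)

```text
time_s: 3.85
eef_pos: [0.5651, 0.1521, 0.1155]
eef_rot: [-0.29, 0.191, 0.938, -0.021]
wrist_force: [0.3, 0.5, 0.0]
opening: 1.002
grasp_force: 0.0
```

Call:
carry_out(
  plan=[
    [[0.001,0.001,-0.007,0.045,0.047,0.092,1],[0.001,0.002,-0.014,0.091,0.095,0.183,1],[0.002,0.004,-0.021,0.136,0.142,0.275,1],[0.002,0.005,-0.028,0.181,0.189,0.367,1],[0.002,0.005,-0.028,0.181,0.189,0.367,1]],
  ],
)

```text
time_s: 4.27
eef_pos: [0.5654, 0.1581, 0.0839]
eef_rot: [-0.386, -0.013, 0.922, -0.007]
wrist_force: [0.1, 0.4, -1.3]
opening: 1.005
grasp_force: 0.0
```

```bash
python3 rec.py; python3 - <<'E'
from plan import *
c=camera("scene");save(c,"pre.png",(180,100,380,280),3)
calls([pose([.51,.156,.026],-45*D,.027,half=1)],1)
E
```

```text
4.2667 q [ 0.06   0.934  1.008  0.022  1.992 -1.538] p [0.5654 0.1581 0.0839] R [-0.3859 -0.0126  0.9224 -0.007 ] F [ 0.1  0.4 -1.3] 1.005 0.0
[[[-0.023, -0.001, -0.024, 0.002, -0.001, 0.001, 1], [-0.046, -0.002, -0.048, 0.004, -0.002, 0.002, 1], [-0.069, -0.002, -0.073, 0.006, -0.003, 0.003, 1], [-0.069, -0.002, -0.073, 0.006, -0.003, 0.003, 1], [-0.069, -0.002, -0.073, 0.006, -0.003, 0.003, 1]]]
end [0.4966 0.1556 0.0126] q [ 0.06  0.9   1.24  0.02  1.79 -1.54] err 0.0
```

View pics/pre.png

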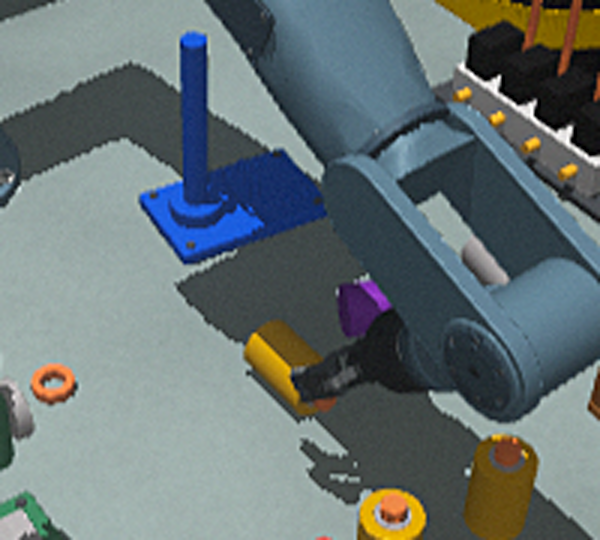

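The crop shows the open fingers straddling the canister at (300,370), clear of the purple one and the mates. I'll descend and close.

Call:
carry_out(
  plan=[
    [[-0.02,-0.001,-0.02,0,0,0,1],[-0.04,-0.002,-0.04,0,0,0,1],[-0.055,-0.002,-0.057,0,0,0,1],[-0.069,-0.002,-0.071,0,0,0,1],[-0.069,-0.002,-0.071,0,0,0,1]],
  ],
)

```text
time_s: 4.73
eef_pos: [0.4943, 0.1553, 0.0157]
eef_rot: [-0.384, -0.009, 0.923, -0.007]
wrist_force: [-0.8, -0.1, -0.2]
opening: 1.001
grasp_force: 0.0
```

Call:
carry_out(
  plan=[
    [[0,0,0,0,0,0,0.75],[0,0,0,0,0,0,0.6],[0,0,0,0,0,0,0.4],[0,0,0,0,0,0,0.3],[0,0,0,0,0,0,0.3]],
  ],
)

```text
time_s: 5.15
eef_pos: [0.5007, 0.1554, 0.0193]
eef_rot: [-0.38, -0.01, 0.925, -0.007]
wrist_force: [2.7, 0.3, 7.0]
opening: 0.636
grasp_force: 63.5
```

Call:
carry_out(
  plan=[
    [[0,0,0,0,0,0,0.2],[0,0,0,0,0,0,0.2],[0,0,0,0,0,0,0.2],[0,0,0,0,0,0,0.2],[0,0,0,0,0,0,0.2]],
  ],
)

```text
time_s: 5.57
eef_pos: [0.5006, 0.1554, 0.0193]
eef_rot: [-0.38, -0.01, 0.925, -0.007]
wrist_force: [2.3, -0.1, 6.7]
opening: 0.637
grasp_force: 63.5
```

```bash
python3 rec.py; python3 - <<'E'
from plan import *
calls([pose([.51,.156,.09],-45*D,.027,half=1),pose([.54,.14,.15],0*D,-50*D,half=1),pose([.58,.04,.10],45*D,-90*D,half=1)],.2,wmax=.11)
E
```

```text
5.5667 q [ 0.06   0.89   1.234  0.023  1.797 -1.536] p [0.5006 0.1554 0.0193] R [-0.3801 -0.01    0.9249 -0.0067] F [ 2.3 -0.1  6.7] 0.637 63.5
[[[-0.002, 0.0, 0.029, 0.002, 0.003, 0.002, 0.2], [-0.004, 0.0, 0.057, 0.005, 0.006, 0.003, 0.2], [-0.0, -0.001, 0.062, -0.025, -0.062, -0.074, 0.2], [0.004, -0.003, 0.067, -0.056, -0.129, -0.151, 0.2], [0.008, -0.004, 0.072, -0.086, -0.197, -0.229, 0.2]]]
[[[0.004, -0.001, 0.005, -0.03, -0.067, -0.077, 0.2], [0.008, -0.003, 0.01, -0.061, -0.135, -0.155, 0.2], [0.012, -0.004, 0.015, -0.091, -0.202, -0.232, 0.2], [0.016, -0.006, 0.02, -0.121, -0.269, -0.31, 0.2], [0.02, -0.007, 0.025, -0.151, -0.336, -0.387, 0.2]]]
[[[0.004, -0.001, 0.005, -0.03, -0.067, -0.077, 0.2], [0.008, -0.003, 0.01, -0.061, -0.135, -0.155, 0.2], [0.012, -0.004, 0.015, -0.091, -0.202, -0.232, 0.2], [0.016, -0.016, 0.01, -0.169, -0.235, -0.292, 0.2], [0.02, -0.027, 0.006, -0.248, -0.268, -0.351, 0.2]]]
[[[0.004, -0.011, -0.004, -0.075, -0.027, -0.066, 0.2], [0.008, -0.023, -0.009, -0.151, -0.055, -0.132, 0.2], [0.012, -0.034, -0.013, -0.226, -0.082, -0.198, 0.2], [0.016, -0.045, -0.018, -0.301, -0.11, -0.265, 0.2], [0.02, -0.057, -0.022, -0.376, -0.137, -0.331, 0.2]]]
[[[0.004, -0.011, -0.004, -0.075, -0.027, -0.066, 0.2], [0.008, -0.023, -0.009, -0.151, -0.055, -0.132, 0.2], [0.012, -0.034, -0.013, -0.226, -0.082, -0.198, 0.2], [0.012, -0.034, -0.013, -0.226, -0.082, -0.198, 0.2], [0.012, -0.034, -0.013, -0.226, -0.082, -0.198, 0.2]]]
end [0.58   0.0266 0.0866] q [ 0.22  0.6   1.58 -0.8   1.29  0.58] err 0.0
```

Call:
carry_out(
  plan=[
    [[-0.001,0,0.029,0,0,0,0.2],[-0.002,0,0.057,0,0,0,0.2],[0,-0.001,0.062,-0.025,-0.062,-0.074,0.2],[0.004,-0.003,0.067,-0.056,-0.129,-0.151,0.2],[0.008,-0.004,0.072,-0.086,-0.197,-0.229,0.2]],
  ],
)

```text
time_s: 5.98
eef_pos: [0.5078, 0.151, 0.0897]
eef_rot: [-0.285, 0.115, 0.952, -0.004]
wrist_force: [0.1, -0.2, -3.3]
opening: 0.633
grasp_force: 64.2
```

Call:
carry_out(
  plan=[
    [[0.004,-0.001,0.005,-0.03,-0.067,-0.077,0.2],[0.008,-0.003,0.01,-0.061,-0.135,-0.155,0.2],[0.012,-0.004,0.015,-0.091,-0.202,-0.232,0.2],[0.016,-0.006,0.02,-0.121,-0.269,-0.31,0.2],[0.02,-0.007,0.025,-0.151,-0.336,-0.387,0.2]],
  ],
)

```text
time_s: 6.4
eef_pos: [0.5273, 0.1437, 0.1151]
eef_rot: [-0.11, 0.315, 0.943, -0.001]
wrist_force: [-0.6, 0.1, -4.5]
opening: 0.633
grasp_force: 64.2
```

Call:
carry_out(
  plan=[
    [[0.004,-0.001,0.005,-0.03,-0.067,-0.077,0.2],[0.008,-0.003,0.01,-0.061,-0.135,-0.155,0.2],[0.012,-0.004,0.015,-0.091,-0.202,-0.232,0.2],[0.016,-0.016,0.01,-0.169,-0.235,-0.292,0.2],[0.02,-0.027,0.006,-0.248,-0.268,-0.351,0.2]],
  ],
)

```text
time_s: 6.82
eef_pos: [0.5469, 0.1167, 0.1218]
eef_rot: [0.057, 0.482, 0.873, -0.056]
wrist_force: [-0.2, -0.6, -5.7]
opening: 0.636
grasp_force: 64.3
```

Call:
carry_out(
  plan=[
    [[0.004,-0.011,-0.004,-0.075,-0.027,-0.066,0.2],[0.008,-0.023,-0.009,-0.151,-0.055,-0.132,0.2],[0.012,-0.034,-0.013,-0.226,-0.082,-0.198,0.2],[0.016,-0.045,-0.018,-0.301,-0.11,-0.265,0.2],[0.02,-0.057,-0.022,-0.376,-0.137,-0.331,0.2]],
  ],
)

```text
time_s: 7.23
eef_pos: [0.5668, 0.0604, 0.0986]
eef_rot: [0.194, 0.602, 0.75, -0.193]
wrist_force: [-0.1, 0.3, -3.8]
opening: 0.638
grasp_force: 64.4
```

```bash
python3 rec.py; python3 - <<'E'
from plan import *
calls([pose([.58,.04,.10],45*D,-90*D,half=1)],.2,wmax=.11)
E
```

```text
7.2333 q [ 0.193  0.439  1.678 -0.611  1.154  0.265] p [0.5668 0.0604 0.0986] R [ 0.1937  0.6019  0.7503 -0.193 ] F [-0.1  0.3 -3.8] 0.638 64.4
[[[0.004, -0.011, -0.004, -0.076, -0.027, -0.065, 0.2], [0.009, -0.023, -0.008, -0.152, -0.053, -0.13, 0.2], [0.013, -0.034, -0.012, -0.227, -0.08, -0.195, 0.2], [0.013, -0.034, -0.012, -0.227, -0.08, -0.195, 0.2], [0.013, -0.034, -0.012, -0.227, -0.08, -0.195, 0.2]]]
end [0.58   0.0266 0.0866] q [ 0.22  0.6   1.58 -0.8   1.29  0.58] err 0.0
```

Call:
carry_out(
  plan=[
    [[0.004,-0.011,-0.004,-0.076,-0.027,-0.065,0.2],[0.009,-0.023,-0.008,-0.152,-0.053,-0.13,0.2],[0.013,-0.034,-0.012,-0.227,-0.08,-0.195,0.2],[0.013,-0.034,-0.012,-0.227,-0.08,-0.195,0.2],[0.013,-0.034,-0.012,-0.227,-0.08,-0.195,0.2]],
  ],
)

```text
time_s: 7.65
eef_pos: [0.5788, 0.0268, 0.0845]
eef_rot: [0.267, 0.652, 0.656, -0.27]
wrist_force: [-0.6, 0.2, -3.6]
opening: 0.637
grasp_force: 64.5
```

```bash
python3 rec.py; cat > can.py <<'E'
from h import *
from scipy.optimize import least_squares
def can(x0,y0,r=.08,zmax=.3):
    out=[]
    for n in("scene","top"):
        c=camera(n);W=cloud(c);hsv=cv2.cvtColor(c["pixels"],cv2.COLOR_RGB2HSV);H,S,V=[hsv[...,i].astype(int) for i in range(3)]
        x,y,z=np.moveaxis(np.nan_to_num(W,nan=-9),-1,0);near=np.hypot(x-x0,y-y0)<r
        g=W[near&(H>18)&(H<28)&(S>150)&(V>50)];k=W[near&(H>4)&(H<=14)&(S>110)&(z>.06)]
        m=np.median(g,0)
        def f(p):
            a=np.array([p[2],p[3],1]);a/=np.linalg.norm(a);v=g-[p[0],p[1],m[2]];s=v@a
            return np.minimum(np.linalg.norm(v-np.outer(s,a),axis=1),.0285)-.028
        s=least_squares(f,[x0,y0,0,0],loss="soft_l1",f_scale=.001).x
        print(n,len(g),"axis@z",m[2].round(3),s.round(4),"z rng",np.percentile(g[:,2],[1,99]).round(4),"neck",k.shape[0],k.mean(0).round(4) if len(k) else "", np.percentile(k[:,2],97).round(4) if len(k) else "")
        out.append(c)
    return out
E
python3 - <<'E'
from can import *
c=can(.578,.04);save(c[0],"stand.png",(200,160,360,320),3.5)
E
```

```text
7.65 q [ 0.221  0.599  1.58  -0.795  1.289  0.577] p [0.5788 0.0268 0.0845] R [ 0.2671  0.6518  0.6562 -0.2704] F [-0.6  0.2 -3.6] 0.637 64.5
scene 486 axis@z 0.119 [ 0.5468  0.0736 -0.4108  0.4727] z rng [0.0551 0.1432] neck 65 [0.5821 0.0322 0.1519] 0.1579
top 96 axis@z 0.14 [ 0.5809  0.0306 -0.0146  0.0047] z rng [0.1251 0.1504] neck 28 [0.5789 0.0335 0.1548] 0.1629
```

View pics/stand.png

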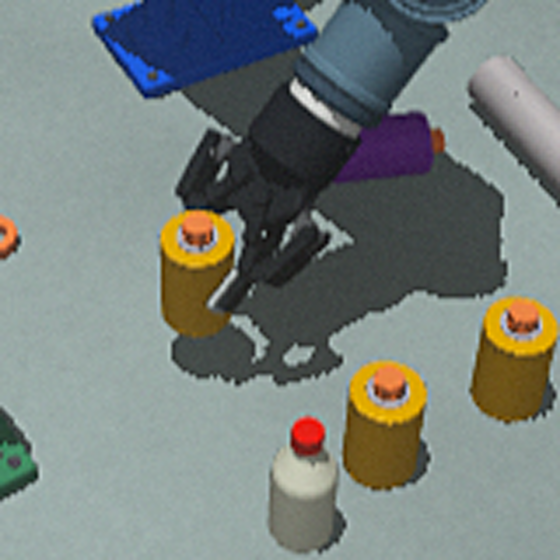

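The crop shows the canister held upright at (197,275), neck up and well clear of its neighbours. Its base is about 57 mm above the bench. I'll lower it.

Call:
carry_out(
  plan=[
    [[0,0,-0.015,0,0,0,0.2],[0,0,-0.028,0,0,0,0.2],[0,0,-0.038,0,0,0,0.2],[0,0,-0.046,0,0,0,0.2],[0,0,-0.05,0,0,0,0.2]],
  ],
)

```text
time_s: 8.17
eef_pos: [0.578, 0.0262, 0.0342]
eef_rot: [0.268, 0.652, 0.656, -0.271]
wrist_force: [-0.6, -0.3, -5.0]
opening: 0.632
grasp_force: 64.8
```

Call:
carry_out(
  plan=[
    [[0,0,-0.001,0,0,0,0.2],[0,0,-0.002,0,0,0,0.2],[0,0,-0.003,0,0,0,0.2],[0,0,-0.004,0,0,0,0.2],[0,0,-0.004,0,0,0,0.2]],
  ],
)

```text
time_s: 8.58
eef_pos: [0.5795, 0.0265, 0.0326]
eef_rot: [0.269, 0.652, 0.655, -0.27]
wrist_force: [-0.2, 1.3, -2.9]
opening: 0.637
grasp_force: 64.8
```

Call:
carry_out(
  plan=[
    [[0,0,-0.001,0,0,0,0.2],[0,0,-0.001,0,0,0,0.2],[0,0,-0.002,0,0,0,0.2],[0,0,-0.002,0,0,0,0.2],[0,0,-0.002,0,0,0,0.2]],
  ],
)

```text
time_s: 9.0
eef_pos: [0.5796, 0.0266, 0.0315]
eef_rot: [0.269, 0.652, 0.655, -0.27]
wrist_force: [-2.1, 4.0, 5.7]
opening: 0.638
grasp_force: 65.7
```

```bash
python3 rec.py; python3 - <<'E'
from can import *
can(.58,.034)
E
```

```text
9.0 q [ 0.222  0.69   1.573 -0.818  1.232  0.645] p [0.5796 0.0266 0.0315] R [ 0.2694  0.6523  0.6549 -0.2702] F [-2.1  4.   5.7] 0.638 65.7
scene 455 axis@z 0.066 [ 0.5563  0.0844 -0.0717  0.6759] z rng [0.0022 0.0893] neck 63 [0.5819 0.0316 0.0985] 0.1061
top 93 axis@z 0.086 [ 0.584   0.0297 -0.0352 -0.0183] z rng [0.0696 0.0944] neck 26 [0.5801 0.0336 0.0996] 0.1069
```

Call:
carry_out(
  plan=[
    [[0,0,0,0,0,0,0.65],[0,0,0.001,0,0,0,0.7],[0,0,0.002,0,0,0,0.8],[0,0,0.002,0,0,0,0.9],[0,0,0.002,0,0,0,1]],
  ],
)

```text
time_s: 9.52
eef_pos: [0.5794, 0.0262, 0.0322]
eef_rot: [0.269, 0.652, 0.655, -0.27]
wrist_force: [0.8, 0.8, 0.6]
opening: 0.998
grasp_force: 0.0
```

Call:
carry_out(
  plan=[
    [[0,0,0,0,0,0,1],[0,0.005,0.005,0,0,0,1],[0,0.015,0.015,0,0,0,1],[0,0.03,0.03,0,0,0,1],[0,0.04,0.04,0,0,0,1]],
  ],
)

```text
time_s: 9.93
eef_pos: [0.5799, 0.0681, 0.0742]
eef_rot: [0.269, 0.652, 0.655, -0.269]
wrist_force: [0.5, 0.1, 0.7]
opening: 0.999
grasp_force: 0.0
```

Call:
carry_out(
  plan=[
    [[0,0,0,0,0,0,1],[0,0,0,0,0,0,1],[0,0,0,0,0,0,1],[0,0,0,0,0,0,1],[0,0,0,0,0,0,1]],
  ],
)

```text
time_s: 10.35
eef_pos: [0.5786, 0.0657, 0.0715]
eef_rot: [0.268, 0.652, 0.655, -0.271]
wrist_force: [0.2, -0.1, -0.8]
opening: 0.999
grasp_force: 0.0
```

```bash
python3 rec.py; python3 - <<'E'
from can import *
c=can(.58,.034);save(c[0],"stood.png",(200,160,360,320),3)
c=can(.742,.09)
E
```

```text
10.35 q [ 0.282  0.648  1.533 -0.772  1.324  0.618] p [0.5786 0.0657 0.0715] R [ 0.2683  0.6523  0.6551 -0.2709] F [ 0.2 -0.1 -0.8] 0.999 0.0
scene 509 axis@z 0.058 [ 0.5334  0.0528 -0.6536  0.2583] z rng [0.0018 0.0907] neck 62 [0.5814 0.0332 0.0986] 0.1041
top 89 axis@z 0.085 [ 0.5824  0.0318 -0.0439  0.0223] z rng [0.0632 0.094 ] neck 27 [0.5781 0.0349 0.1027] 0.1104
scene 573 axis@z 0.062 [ 0.4633  0.1268 -3.3053  0.5026] z rng [0.0013 0.0894] neck 67 [0.7433 0.0889 0.099 ] 0.1051
top 91 axis@z 0.085 [ 0.7488  0.0901 -0.0449  0.0511] z rng [0.0706 0.0951] neck 27 [0.7405 0.0916 0.1007] 0.1076
```

View pics/stood.png

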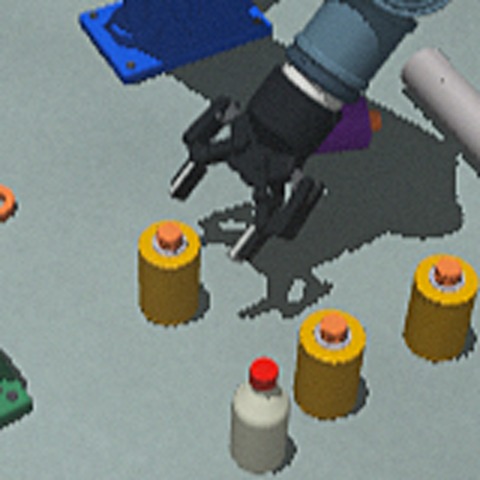

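The canister stands by itself at crop (170,270), released, with the fingers clear. I'll regrasp it a little lower.

Call:
carry_out(
  plan=[
    [[0.001,-0.012,-0.011,0,0,0,1],[0.001,-0.024,-0.022,0,0,0,1],[0.001,-0.035,-0.033,0,0,0,1],[0.001,-0.042,-0.04,0,0,0,1],[0.001,-0.047,-0.0445,0,0,0,1]],
  ],
)

```text
time_s: 10.97
eef_pos: [0.5796, 0.0184, 0.0267]
eef_rot: [0.268, 0.652, 0.655, -0.271]
wrist_force: [-1.1, 1.9, 1.3]
opening: 0.997
grasp_force: 0.0
```

Call:
carry_out(
  plan=[
    [[0,0,0,0,0,0,0.9],[0,0,0,0,0,0,0.75],[0,0,0,0,0,0,0.6],[0,0,0,0,0,0,0.4],[0,0,0,0,0,0,0.2]],
  ],
)

```text
time_s: 11.38
eef_pos: [0.5808, 0.02, 0.0286]
eef_rot: [0.269, 0.652, 0.655, -0.27]
wrist_force: [-1.4, 2.3, 2.8]
opening: 0.64
grasp_force: 63.4
```

Call:
carry_out(
  plan=[
    [[0,0,0,0,0,0,0.2],[0,0,0,0,0,0,0.2],[0,0,0,0,0,0,0.2],[0,0,0,0,0,0,0.2],[0,0,0,0,0,0,0.2]],
  ],
)

```text
time_s: 11.8
eef_pos: [0.5808, 0.02, 0.0286]
eef_rot: [0.269, 0.652, 0.655, -0.27]
wrist_force: [-2.9, 4.3, 5.8]
opening: 0.642
grasp_force: 63.7
```

```bash
python3 rec.py; python3 - <<'E'
from can import *
can(.58,.034)
E
```

```text
11.8 q [ 0.211  0.691  1.577 -0.824  1.22   0.643] p [0.5808 0.02   0.0286] R [ 0.2693  0.6523  0.6552 -0.2696] F [-2.9  4.3  5.8] 0.642 63.7
scene 430 axis@z 0.069 [ 0.5299  0.0258 -0.627  -0.165 ] z rng [0.001 0.09 ] neck 62 [0.5837 0.0327 0.0987] 0.1054
top 90 axis@z 0.085 [0.5825 0.0327 0.0216 0.0265] z rng [0.0668 0.0945] neck 26 [0.5796 0.0348 0.1005] 0.1096
```

Call:
carry_out(
  plan=[
    [[0,0,0.015,0,0,0,0.2],[0,0,0.032,0,0,0,0.2],[-0.003,-0.01,0.044,0,0,0,0.2],[-0.01,-0.03,0.045,0,0,0,0.2],[-0.015,-0.055,0.045,0,0,0,0.2]],
  ],
)

```text
time_s: 12.32
eef_pos: [0.5656, -0.0347, 0.0729]
eef_rot: [0.269, 0.652, 0.656, -0.269]
wrist_force: [-0.5, -0.6, -3.1]
opening: 0.648
grasp_force: 64.1
```

Call:
carry_out(
  plan=[
    [[-0.005,-0.03,0,0,0,0,0.2],[-0.01,-0.06,0,0,0,0,0.2],[-0.014,-0.085,0,0,0,0,0.2],[-0.0145,-0.105,0,0,0,0,0.2],[-0.0145,-0.115,0,0,0,0,0.2]],
  ],
)

```text
time_s: 12.73
eef_pos: [0.5494, -0.1526, 0.0719]
eef_rot: [0.268, 0.653, 0.655, -0.271]
wrist_force: [-0.1, -0.2, -3.1]
opening: 0.639
grasp_force: 64.1
```

```bash
python3 rec.py; python3 - <<'E'
from can import *
c=can(.553,-.135);save(c[0],"near.png",(120,160,280,320),3.5)
E
```

```text
12.7333 q [-0.084  0.496  1.786 -0.95   1.04   0.497] p [ 0.5494 -0.1526  0.0719] R [ 0.2677  0.6529  0.6548 -0.2707] F [-0.1 -0.2 -3.1] 0.639 64.1
scene 439 axis@z 0.115 [ 0.4625 -0.0164 -0.6451  1.6209] z rng [0.0457 0.1328] neck 76 [ 0.5496 -0.138   0.1415] 0.1486
top 76 axis@z 0.13 [  0.9746  -0.6374  13.4628 -16.0086] z rng [0.1089 0.1384] neck 29 [ 0.5496 -0.1387  0.146 ] 0.1524
```

View pics/near.png

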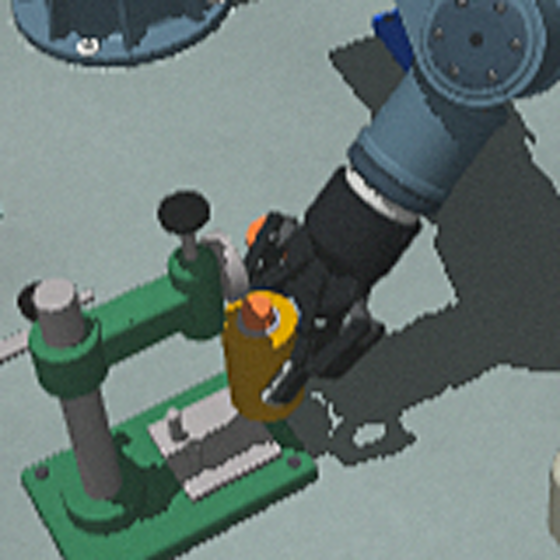

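The crop shows the held canister at (262,355) in front of the head, above the front edge of the anvil. Its neck at (255,310) is at about the foot's height, so I'll lower it before sliding it in.

Call:
carry_out(
  plan=[
    [[0.001,0,-0.006,0,0,0,0.2],[0.002,0,-0.012,0,0,0,0.2],[0.002,0,-0.015,0,0,0,0.2],[0.002,0,-0.015,0,0,0,0.2],[0.002,0,-0.015,0,0,0,0.2]],
  ],
)

```text
time_s: 13.25
eef_pos: [0.5526, -0.1497, 0.0571]
eef_rot: [0.268, 0.652, 0.656, -0.27]
wrist_force: [0.3, -0.9, -3.0]
opening: 0.643
grasp_force: 64.1
```

Call:
carry_out(
  plan=[
    [[0,-0.01,0,0,0,0,0.2],[0,-0.02,0,0,0,0,0.2],[0,-0.028,0,0,0,0,0.2],[0,-0.034,0,0,0,0,0.2],[0,-0.034,0,0,0,0,0.2]],
  ],
)

```text
time_s: 13.67
eef_pos: [0.5525, -0.1864, 0.0581]
eef_rot: [0.269, 0.653, 0.654, -0.27]
wrist_force: [0.7, 0.5, -3.5]
opening: 0.639
grasp_force: 64.1
```

```bash
python3 rec.py; python3 - <<'E'
from can import *
can(.553,-.17)
E
```

```text
13.6667 q [-0.145  0.521  1.787 -0.99   0.987  0.494] p [ 0.5525 -0.1864  0.0581] R [ 0.2687  0.653   0.6544 -0.2705] F [ 0.7  0.5 -3.5] 0.639 64.1
scene 433 axis@z 0.102 [ 0.4887 -0.1646 -0.798   0.0781] z rng [0.0321 0.1189] neck 67 [ 0.556  -0.1713  0.1298] 0.1376
top 53 axis@z 0.115 [ 0.5714 -0.189   0.2158 -0.0445] z rng [0.0992 0.1231] neck 0
```

Call:
carry_out(
  plan=[
    [[0,0,-0.002,0,0,0,0.2],[0,-0.002,-0.0035,0,0,0,0.2],[0,-0.004,-0.0035,0,0,0,0.2],[0,-0.005,-0.0035,0,0,0,0.2],[0,-0.006,-0.0035,0,0,0,0.2]],
  ],
)

```text
time_s: 14.18
eef_pos: [0.5528, -0.1906, 0.0542]
eef_rot: [0.269, 0.652, 0.655, -0.27]
wrist_force: [-0.1, 0.1, -3.6]
opening: 0.643
grasp_force: 64.1
```

Call:
carry_out(
  plan=[
    [[0,-0.0005,0,0,0,0,0.2],[0,-0.001,0,0,0,0,0.2],[0,-0.0015,0,0,0,0,0.2],[0,-0.002,0,0,0,0,0.2],[0,-0.002,0,0,0,0,0.2]],
  ],
)

```text
time_s: 14.6
eef_pos: [0.5528, -0.1927, 0.0544]
eef_rot: [0.269, 0.652, 0.655, -0.27]
wrist_force: [0.3, 0.4, -3.6]
opening: 0.641
grasp_force: 64.1
```

```bash
python3 rec.py
```

```text
14.6 q [-0.156  0.527  1.788 -0.999  0.975  0.494] p [ 0.5528 -0.1927  0.0544] R [ 0.2688  0.6523  0.6552 -0.2701] F [ 0.3  0.4 -3.6] 0.641 64.1
```

Call:
carry_out(
  plan=[
    [[-0.0005,-0.0005,0,0,0,0,0.2],[-0.001,-0.001,0,0,0,0,0.2],[-0.001,-0.0015,0,0,0,0,0.2],[-0.001,-0.002,0,0,0,0,0.2],[-0.001,-0.002,0,0,0,0,0.2]],
  ],
)

```text
time_s: 15.02
eef_pos: [0.5517, -0.1947, 0.0543]
eef_rot: [0.269, 0.652, 0.655, -0.27]
wrist_force: [0.9, 0.1, -4.0]
opening: 0.64
grasp_force: 64.1
```

Call:
carry_out(
  plan=[
    [[0,-0.0005,0,0,0,0,0.2],[0,-0.001,0,0,0,0,0.2],[0,-0.0015,0,0,0,0,0.2],[0,-0.002,0,0,0,0,0.2],[0,-0.002,0,0,0,0,0.2]],
  ],
)

```text
time_s: 15.43
eef_pos: [0.5518, -0.1956, 0.0543]
eef_rot: [0.269, 0.652, 0.655, -0.27]
wrist_force: [-1.4, 7.6, -0.4]
opening: 0.64
grasp_force: 65.2
```

```bash
python3 rec.py
```

```text
15.4333 q [-0.162  0.525  1.791 -1.002  0.97   0.492] p [ 0.5518 -0.1956  0.0543] R [ 0.2686  0.6523  0.6555 -0.2697] F [-1.4  7.6 -0.4] 0.64 65.2
```

Call:
carry_out(
  plan=[
    [[0,0.0005,-0.001,0,0,0,0.2],[0,0.0005,-0.0015,0,0,0,0.2],[0,0.0005,-0.002,0,0,0,0.2],[0,0.0005,-0.002,0,0,0,0.2],[0,0.0005,-0.002,0,0,0,0.2]],
  ],
)

```text
time_s: 15.85
eef_pos: [0.5518, -0.1955, 0.0537]
eef_rot: [0.269, 0.652, 0.655, -0.271]
wrist_force: [-5.2, 9.1, 7.9]
opening: 0.641
grasp_force: 65.8
```

Call:
carry_out(
  plan=[
    [[0,0,-0.0005,0,0,0,0.2],[0,0,-0.001,0,0,0,0.2],[0,0,-0.001,0,0,0,0.2],[0,0,-0.0015,0,0,0,0.2],[0,0,-0.0015,0,0,0,0.2]],
  ],
)

```text
time_s: 16.27
eef_pos: [0.5518, -0.1956, 0.0536]
eef_rot: [0.27, 0.652, 0.654, -0.271]
wrist_force: [-10.7, 15.2, 18.3]
opening: 0.64
grasp_force: 66.8
```

```bash
python3 rec.py
```

```text
16.2667 q [-0.161  0.529  1.79  -1.006  0.972  0.499] p [ 0.5518 -0.1956  0.0536] R [ 0.2698  0.6522  0.6544 -0.2713] F [-10.7  15.2  18.3] 0.64 66.8
```

Call:
carry_out(
  plan=[
    [[0,0,0.001,0,0,0,0.2],[0,0,0.002,0,0,0,0.2],[0,0,0.002,0,0,0,0.2],[0,0,0.002,0,0,0,0.2],[0,0,0.002,0,0,0,0.2]],
  ],
)

```text
time_s: 16.68
eef_pos: [0.5517, -0.1955, 0.0537]
eef_rot: [0.269, 0.652, 0.655, -0.27]
wrist_force: [-4.0, 7.2, 5.3]
opening: 0.642
grasp_force: 64.8
```

```bash
python3 rec.py; python3 - <<'E'
from can import *
c=can(.553,-.18);save(c[0],"anv.png",(120,180,260,320),4)
E
```

```text
16.6833 q [-0.162  0.527  1.791 -1.004  0.97   0.495] p [ 0.5517 -0.1955  0.0537] R [ 0.269   0.6523  0.6551 -0.2703] F [-4.   7.2  5.3] 0.642 64.8
scene 422 axis@z 0.1 [ 0.447  -0.1908 -1.1072  0.0084] z rng [0.0262 0.1148] neck 74 [ 0.554  -0.1802  0.1247] 0.1311
top 53 axis@z 0.11 [ 0.5674 -0.1843  0.247   0.0808] z rng [0.09   0.1245] neck 2 [ 0.5425 -0.1788  0.1249] 0.1297
```

View pics/anv.png

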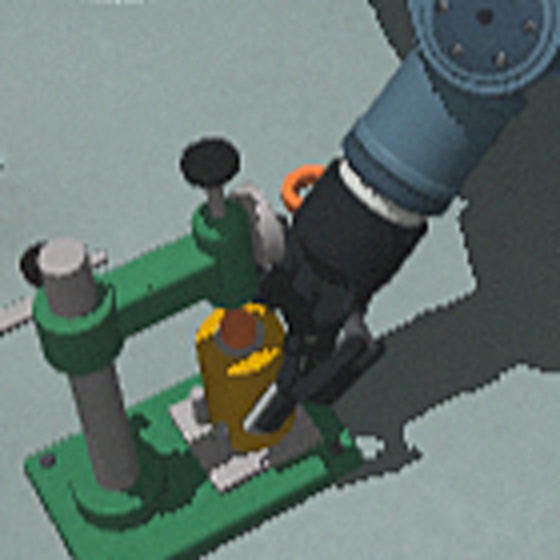

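The canister is on the anvil below the foot, at crop (240,375), against the pins at (200,405). I'll release it and back out along +y.

Call:
carry_out(
  plan=[
    [[0,0,0,0,0,0,0.65],[0,0,0,0,0,0,0.7],[0,0,0,0,0,0,0.8],[0,0,0,0,0,0,0.9],[0,0,0,0,0,0,1]],
  ],
)

```text
time_s: 17.2
eef_pos: [0.5521, -0.1964, 0.0532]
eef_rot: [0.269, 0.652, 0.655, -0.27]
wrist_force: [-0.3, -0.4, 0.7]
opening: 0.993
grasp_force: 0.0
```

Call:
carry_out(
  plan=[
    [[0,0.005,0,0,0,0,1],[0,0.015,0.002,0,0,0,1],[0,0.03,0.004,0,0,0,1],[0,0.05,0.01,0,0,0,1],[0,0.08,0.03,0,0,0,1]],
  ],
)

```text
time_s: 17.62
eef_pos: [0.5494, -0.1158, 0.0806]
eef_rot: [0.267, 0.652, 0.655, -0.272]
wrist_force: [0.7, 0.3, 0.1]
opening: 0.998
grasp_force: 0.0
```

```bash
python3 rec.py; cat > top.py <<'E'
from can import *
# canister on anvil vs pins/knob: gold side points fit as vertical cylinder, per view
for n in("scene","top"):
    c=camera(n);np.savez(n+"1.npz",**c);W=cloud(c);hsv=cv2.cvtColor(c["pixels"],cv2.COLOR_RGB2HSV);H,S,V=[hsv[...,i].astype(int) for i in range(3)]
    x,y,z=np.moveaxis(np.nan_to_num(W,nan=-9),-1,0);near=np.hypot(x-.551,y+.18)<.06
    g=W[near&(H>16)&(H<29)&(S>140)&(z>.03)&(z<.104)]
    f=lambda p:np.hypot(g[:,0]-p[0],g[:,1]-p[1])-.028
    s=least_squares(f,[.551,-.181],loss="soft_l1",f_scale=.001).x
    k=W[near&(z>.262)&(z<.285)];b=W[near&(H>16)&(H<29)&(S>140)]
    print(n,len(g),"axis",s.round(4),"rms",np.std(f(s)).round(4),"knob",k.mean(0).round(4),"zmax",np.percentile(b[:,2],[1,98]).round(4))
save(dict(np.load("scene1.npz")),"rel.png",(120,180,260,320),4)
E
python3 top.py
```

```text
17.6167 q [-0.016  0.49   1.769 -0.913  1.098  0.509] p [ 0.5494 -0.1158  0.0806] R [ 0.2666  0.6525  0.6552 -0.272 ] F [0.7 0.3 0.1] 0.998 0.0
scene 353 axis [ 0.5499 -0.1796] rms 0.0012 knob [ 0.553  -0.1813  0.273 ] zmax [0.0274 0.1141]
top 12 axis [ 0.5536 -0.1832] rms 0.0028 knob [ 0.5512 -0.1814  0.2739] zmax [0.0305 0.1193]
```

View pics/rel.png

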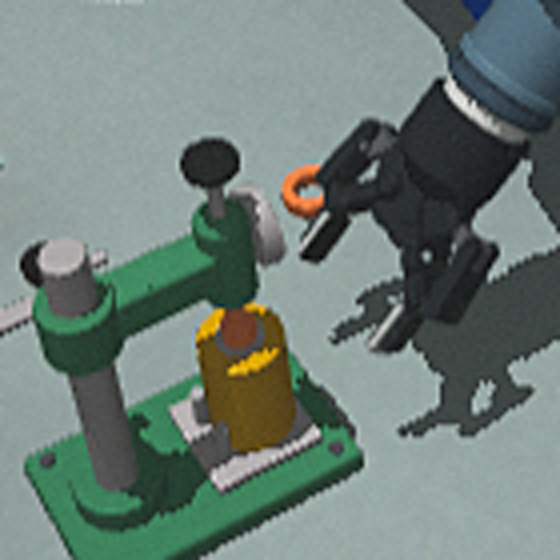

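```bash
python3 - <<'E'
from h import *
from scipy.optimize import least_squares
def cyl(W,m,r,p0):
    g=W[m];f=lambda p:np.hypot(g[:,0]-p[0],g[:,1]-p[1])-r
    s=least_squares(f,p0,loss="soft_l1",f_scale=.001).x;return s.round(4),len(g),np.std(f(s)).round(4)
for k in("scene0.npz","scene1.npz","top0.npz","top1.npz"):
    c=dict(np.load(k));W=cloud(c);hsv=cv2.cvtColor(c["pixels"],cv2.COLOR_RGB2HSV);H,S,V=[hsv[...,i].astype(int) for i in range(3)]
    x,y,z=np.moveaxis(np.nan_to_num(W,nan=-9),-1,0);n=lambda a,b,r:np.hypot(x-a,y-b)<r
    print(k,"col",cyl(W,n(.55,-.276,.025)&(z>.06)&(z<.15)&(S<80),.014,[.55,-.276]))
    print("  coltop",cyl(W,n(.55,-.276,.025)&(z>.215)&(z<.244)&(S<80),.014,[.55,-.276]))
    print("  head",cyl(W,n(.55,-.181,.03)&(z>.162)&(z<.225)&(H>60)&(H<85)&(S>90)&(y>-.195),.017,[.55,-.181]))
    print("  mate",cyl(W,n(.742,.09,.045)&(H>16)&(H<29)&(S>140)&(z>.005)&(z<.08),.028,[.742,.09]))
    print("  canister",cyl(W,n(.551,-.18,.05)&(H>16)&(H<29)&(S>140)&(z>.03)&(z<.104),.028,[.55,-.18]))
    p=W[n(.551,-.21,.035)&(z>.032)&(z<.06)&(S<80)];
    if len(p): print("  pins",cv2.kmeans(p[:,:2].astype(np.float32),2,None,(3,20,1e-5),5,0)[2].round(4).tolist(),len(p))
E
```

```text
scene0.npz col (array([ 0.5484, -0.2749]), 263, np.float64(0.0012))
  coltop (array([ 0.5483, -0.2753]), 101, np.float64(0.0012))
  head (array([ 0.5494, -0.1802]), 172, np.float64(0.0017))
  mate (array([0.7399, 0.0926]), 367, np.float64(0.0011))
  canister (array([ 0.55, -0.18]), 0, np.float64(nan))
  pins [[0.5364000201225281, -0.20960000157356262], [0.5684999823570251, -0.20990000665187836]] 58
scene1.npz col (array([ 0.5483, -0.2751]), 263, np.float64(0.0012))
  coltop (array([ 0.5489, -0.275 ]), 108, np.float64(0.001))
  head (array([ 0.5493, -0.1803]), 179, np.float64(0.0016))
  mate (array([0.74  , 0.0925]), 369, np.float64(0.0011))
  canister (array([ 0.5499, -0.1796]), 353, np.float64(0.0012))
  pins [[0.5687000155448914, -0.20980000495910645], [0.5361999869346619, -0.20960000157356262]] 52
top0.npz col (array([ 0.5517, -0.2774]), 44, np.float64(0.0011))
  coltop (array([ 0.5512, -0.2769]), 20, np.float64(0.0013))
  head (array([ 0.5321, -0.1779]), 3, np.float64(0.0008))
  mate (array([0.7438, 0.0893]), 19, np.float64(0.0032))
  canister (array([ 0.55, -0.18]), 0, np.float64(nan))
  pins [[0.5630000233650208, -0.20409999787807465], [0.5356000065803528, -0.20970000326633453]] 18
top1.npz col (array([ 0.5516, -0.2775]), 44, np.float64(0.0013))
  coltop (array([ 0.5514, -0.2771]), 29, np.float64(0.002))
  head (array([ 0.5541, -0.2003]), 4, np.float64(0.0011))
  mate (array([0.7437, 0.09  ]), 29, np.float64(0.0025))
  canister (array([ 0.5536, -0.1832]), 12, np.float64(0.0028))
  pins [[0.545799970626831, -0.21879999339580536], [0.5327000021934509, -0.2076999992132187]] 11
  ret = _var(a, axis=axis, dtype=dtype, out=out, ddof=ddof,
  arrmean = um.true_divide(arrmean, div, out=arrmean,
  ret = ret.dtype.type(ret / rcount)
```

Call:
carry_out(
  plan=[
    [[-0.001,-0.025,-0.018,0,0,0,1],[-0.001,-0.045,-0.024,0,0,0,1],[-0.001,-0.062,-0.027,0,0,0,1],[-0.001,-0.074,-0.029,0,0,0,1],[-0.001,-0.08,-0.03,0,0,0,1]],
  ],
)

```text
time_s: 18.13
eef_pos: [0.5503, -0.1974, 0.0524]
eef_rot: [0.268, 0.653, 0.655, -0.271]
wrist_force: [0.0, 2.7, 2.9]
opening: 1.003
grasp_force: 0.0
```

Call:
carry_out(
  plan=[
    [[0,0,0,0,0,0,0.9],[0,0,0,0,0,0,0.75],[0,0,0,0,0,0,0.65],[0,0,0,0,0,0,0.5],[0,0,0,0,0,0,0.4]],
  ],
)

```text
time_s: 18.55
eef_pos: [0.5514, -0.1954, 0.0533]
eef_rot: [0.269, 0.652, 0.655, -0.27]
wrist_force: [-0.0, 2.9, 3.2]
opening: 0.639
grasp_force: 63.2
```

Call:
carry_out(
  plan=[
    [[-0.0005,0,0,0,0,0,0.4],[-0.001,0,0,0,0,0,0.4],[-0.001,0,0,0,0,0,0.4],[-0.001,0,0,0,0,0,0.4],[-0.001,0,0,0,0,0,0.4]],
  ],
)

```text
time_s: 18.97
eef_pos: [0.551, -0.1956, 0.0534]
eef_rot: [0.27, 0.652, 0.655, -0.269]
wrist_force: [4.0, 3.7, 4.2]
opening: 0.64
grasp_force: 63.4
```

```bash
python3 rec.py
```

```text
18.9667 q [-0.163  0.525  1.795 -1.006  0.966  0.497] p [ 0.551  -0.1956  0.0534] R [ 0.2696  0.6521  0.6555 -0.2691] F [4.  3.7 4.2] 0.64 63.4
```

Call:
carry_out(
  plan=[
    [[0,-0.0005,0.001,0,0,0,0.4],[0,-0.001,0.001,0,0,0,0.4],[0,-0.001,0.001,0,0,0,0.4],[0,-0.001,0.001,0,0,0,0.4],[0,-0.001,0.001,0,0,0,0.4]],
  ],
)

```text
time_s: 19.38
eef_pos: [0.5509, -0.1958, 0.0535]
eef_rot: [0.269, 0.652, 0.656, -0.268]
wrist_force: [4.4, 7.8, 0.0]
opening: 0.643
grasp_force: 64.0
```

Call:
carry_out(
  plan=[
    [[0,0,0,0,0,0,0.65],[0,0,0,0,0,0,0.7],[0,0,0,0,0,0,0.8],[0,0,0,0,0,0,0.9],[0,0,0,0,0,0,1]],
  ],
)

```text
time_s: 19.8
eef_pos: [0.5491, -0.1973, 0.0534]
eef_rot: [0.268, 0.652, 0.655, -0.271]
wrist_force: [0.3, -0.4, 0.7]
opening: 0.995
grasp_force: 0.0
```

Call:
carry_out(
  plan=[
    [[0,0.006,0,0,0,0,1],[0,0.016,0.002,0,0,0,1],[0,0.031,0.004,0,0,0,1],[0,0.051,0.01,0,0,0,1],[0,0.081,0.03,0,0,0,1]],
  ],
)

```text
time_s: 20.22
eef_pos: [0.5472, -0.1158, 0.0816]
eef_rot: [0.267, 0.652, 0.655, -0.272]
wrist_force: [-0.7, -0.1, 0.7]
opening: 0.995
grasp_force: 0.0
```

```bash
python3 rec.py; sed -i 's/rel.png/rel2.png/' top.py; python3 top.py; python3 - <<'E'
from plan import *
# tool down above knob: closing along x or as is
calls([pose([.5485,-.04,.33],0.5,-90*D,half=1),pose([.5505,-.181,.375],0.,-90*D,half=1)],0,wmax=.11)
E
```

```text
20.2167 q [-0.016  0.485  1.774 -0.913  1.098  0.509] p [ 0.5472 -0.1158  0.0816] R [ 0.2665  0.6525  0.6552 -0.272 ] F [-0.7 -0.1  0.7] 0.995 0.0
scene 350 axis [ 0.5494 -0.1798] rms 0.0012 knob [ 0.553  -0.1812  0.2731] zmax [0.0276 0.114 ]
top 11 axis [ 0.5528 -0.1826] rms 0.003 knob [ 0.5513 -0.1815  0.2735] zmax [0.0945 0.1185]
[[[-0.001, 0.011, 0.038, 0.047, 0.0, -0.001, 0], [-0.001, 0.021, 0.076, 0.094, 0.001, -0.002, 0], [-0.002, 0.032, 0.114, 0.141, 0.001, -0.003, 0], [-0.002, 0.042, 0.151, 0.188, 0.001, -0.005, 0], [-0.003, 0.053, 0.189, 0.235, 0.002, -0.006, 0]]]
[[[-0.001, 0.011, 0.038, 0.047, 0.0, -0.001, 0], [-0.0, -0.016, 0.046, 0.147, 0.0, -0.001, 0], [0.0, -0.042, 0.055, 0.247, 0.0, -0.001, 0], [0.001, -0.069, 0.063, 0.347, 0.0, -0.001, 0], [0.001, -0.095, 0.072, 0.447, 0.001, -0.001, 0]]]
[[[0.0, -0.026, 0.009, 0.1, -0.0, -0.0, 0], [0.0, -0.026, 0.009, 0.1, -0.0, -0.0, 0], [0.0, -0.026, 0.009, 0.1, -0.0, -0.0, 0], [0.0, -0.026, 0.009, 0.1, -0.0, -0.0, 0], [0.0, -0.026, 0.009, 0.1, -0.0, -0.0, 0]]]
end [ 0.5505 -0.181   0.356 ] q [-0.52  0.12  1.43  0.    1.59 -0.52] err 0.0
```

Call:
carry_out(
  plan=[
    [[-0.001,0.011,0.038,0.047,0,-0.001,0.5],[-0.001,0.021,0.076,0.094,0.001,-0.002,0],[-0.002,0.032,0.114,0.141,0.001,-0.003,0],[-0.002,0.042,0.151,0.188,0.001,-0.005,0],[-0.003,0.053,0.189,0.235,0.002,-0.006,0]],
  ],
)

```text
time_s: 20.73
eef_pos: [0.5463, -0.0621, 0.2743]
eef_rot: [0.188, 0.681, 0.681, -0.192]
wrist_force: [1.4, -0.1, -0.3]
opening: 0.303
grasp_force: 0.0
```

Call:
carry_out(
  plan=[
    [[-0.001,0.011,0.038,0.047,0,-0.001,0],[0,-0.016,0.046,0.147,0,-0.001,0],[0,-0.042,0.055,0.247,0,-0.001,0],[0.001,-0.069,0.063,0.347,0,-0.001,0],[0.001,-0.095,0.072,0.447,0,-0.001,0]],
  ],
)

```text
time_s: 21.15
eef_pos: [0.548, -0.1582, 0.3465]
eef_rot: [0.033, 0.705, 0.707, -0.035]
wrist_force: [0.4, -0.5, -0.7]
opening: -0.002
grasp_force: 0.0
```

Call:
carry_out(
  plan=[
    [[0.002,-0.026,0.009,0.1,0,0,0],[0.002,-0.026,0.009,0.1,0,0,0],[0.002,-0.026,0.009,0.1,0,0,0],[0.002,-0.026,0.009,0.1,0,0,0],[0.002,-0.026,0.009,0.1,0,0,0]],
  ],
)

```text
time_s: 21.57
eef_pos: [0.5496, -0.1825, 0.353]
eef_rot: [-0.003, 0.706, 0.708, -0.002]
wrist_force: [-0.7, 0.2, -0.1]
opening: 0.003
grasp_force: 0.0
```

```bash
python3 rec.py; python3 - <<'E'
from plan import *
calls([pose([.5505,-.181,.305],0.,-90*D,half=1)],0)
E
```

```text
21.5667 q [-0.524  0.122  1.431 -0.003  1.595 -0.526] p [ 0.5496 -0.1825  0.353 ] R [-0.0027  0.7064  0.7078 -0.0024] F [-0.7  0.2 -0.1] 0.003 0.0
[[[0.0, 0.001, -0.034, -0.0, -0.004, -0.001, 0], [0.001, 0.002, -0.067, -0.0, -0.007, -0.002, 0], [0.001, 0.002, -0.067, -0.0, -0.007, -0.002, 0], [0.001, 0.002, -0.067, -0.0, -0.007, -0.002, 0], [0.001, 0.002, -0.067, -0.0, -0.007, -0.002, 0]]]
end [ 0.5505 -0.181   0.286 ] q [-0.52  0.15  1.53 -0.    1.46 -0.52] err 0.0
```

Call:
carry_out(
  plan=[
    [[0,0.0005,-0.025,0,0,0,0],[0.001,0.001,-0.05,0,0,0,0],[0.001,0.001,-0.065,0,0,0,0],[0.001,0.001,-0.071,0,0,0,0],[0.001,0.001,-0.073,0,0,0,0]],
  ],
)

```text
time_s: 21.98
eef_pos: [0.5503, -0.1807, 0.2792]
eef_rot: [-0.003, 0.706, 0.708, -0.003]
wrist_force: [0.6, -0.9, 0.2]
opening: 0.003
grasp_force: 0.0
```

Call:
carry_out(
  plan=[
    [[0,0,-0.003,0,0,0,0],[0,0,-0.006,0,0,0,0],[0,0,-0.009,0,0,0,0],[0,0,-0.012,0,0,0,0],[0,0,-0.014,0,0,0,0]],
  ],
)

```text
time_s: 22.4
eef_pos: [0.5514, -0.183, 0.2676]
eef_rot: [-0.001, 0.707, 0.707, -0.001]
wrist_force: [1.8, 1.9, 3.3]
opening: 0.001
grasp_force: 1.5
```

```bash
python3 rec.py
```

```text
22.4 q [-0.524  0.168  1.548 -0.002  1.429 -0.523] p [ 0.5514 -0.183   0.2676] R [-0.0012  0.707   0.7072 -0.0014] F [1.8 1.9 3.3] 0.001 1.5
```

Call:
carry_out(
  plan=[
    [[0,0,-0.002,0,0,0,0],[0,0,-0.004,0,0,0,0],[0,0,-0.006,0,0,0,0],[0,0,-0.008,0,0,0,0],[0,0,-0.009,0,0,0,0]],
  ],
)

```text
time_s: 22.82
eef_pos: [0.551, -0.1833, 0.2578]
eef_rot: [-0.002, 0.707, 0.707, -0.002]
wrist_force: [3.1, 1.4, 3.4]
opening: -0.002
grasp_force: 1.8
```

Call:
carry_out(
  plan=[
    [[0,0,-0.001,0,0,0,0],[0,0,-0.002,0,0,0,0],[0,0,-0.003,0,0,0,0],[0,0,-0.003,0,0,0,0],[0,0,-0.003,0,0,0,0]],
  ],
)

```text
time_s: 23.23
eef_pos: [0.5507, -0.1833, 0.2548]
eef_rot: [-0.002, 0.707, 0.707, -0.002]
wrist_force: [1.8, 0.2, 4.0]
opening: 0.0
grasp_force: 1.7
```

```bash
python3 rec.py
```

```text
23.2333 q [-0.524  0.178  1.563 -0.003  1.406 -0.523] p [ 0.5507 -0.1833  0.2548] R [-0.002   0.7071  0.7071 -0.0022] F [1.8 0.2 4. ] 0.0 1.7
```

Call:
carry_out(
  plan=[
    [[0,0,-0.0005,0,0,0,0],[0,0,-0.001,0,0,0,0],[0,0,-0.0015,0,0,0,0],[0,0,-0.002,0,0,0,0],[0,0,-0.002,0,0,0,0]],
  ],
)

```text
time_s: 23.65
eef_pos: [0.5508, -0.1833, 0.2531]
eef_rot: [-0.002, 0.707, 0.707, -0.002]
wrist_force: [1.4, -0.0, 4.4]
opening: 0.002
grasp_force: 2.6
```

Call:
carry_out(
  plan=[
    [[0,0,-0.0005,0,0,0,0],[0,0,-0.001,0,0,0,0],[0,0,-0.001,0,0,0,0],[0,0,-0.001,0,0,0,0],[0,0,-0.001,0,0,0,0]],
  ],
)

```text
time_s: 24.07
eef_pos: [0.5509, -0.1833, 0.253]
eef_rot: [-0.002, 0.707, 0.707, -0.002]
wrist_force: [-0.3, 1.4, 9.5]
opening: 0.001
grasp_force: 4.9
```

```bash
python3 rec.py
```

```text
24.0667 q [-0.524  0.179  1.565 -0.003  1.402 -0.523] p [ 0.5509 -0.1833  0.253 ] R [-0.0016  0.7071  0.7072 -0.0021] F [-0.3  1.4  9.5] 0.001 4.9
```

The foot has met the neck: z stopped at 0.253 and the force stepped up to 9.5 N. I'll hold, then release the plunger.

Call:
carry_out(
  plan=[
    [[0,0,0,0,0,0,0],[0,0,0,0,0,0,0],[0,0,0,0,0,0,0],[0,0,0,0,0,0,0],[0,0,0,0,0,0,0]],
  ],
)

```text
time_s: 24.48
eef_pos: [0.5508, -0.1833, 0.253]
eef_rot: [-0.002, 0.707, 0.707, -0.002]
wrist_force: [-0.4, 0.8, 10.5]
opening: -0.002
grasp_force: 4.9
```

Call:
carry_out(
  plan=[
    [[0,0,0,0,0,0,0],[0,0,0,0,0,0,0],[0,0,0,0,0,0,0],[0,0,0,0,0,0,0],[0,0,0,0,0,0,0]],
  ],
)

```text
time_s: 24.9
eef_pos: [0.5508, -0.1833, 0.253]
eef_rot: [-0.002, 0.707, 0.707, -0.002]
wrist_force: [0.1, 1.3, 10.1]
opening: -0.001
grasp_force: 4.9
```

Call:
carry_out(
  plan=[
    [[0,0,0,0,0,0,0],[0,0,0,0,0,0,0],[0,0,0,0,0,0,0],[0,0,0,0,0,0,0],[0,0,0,0,0,0,0]],
  ],
)

```text
time_s: 25.32
eef_pos: [0.5508, -0.1833, 0.253]
eef_rot: [-0.002, 0.707, 0.707, -0.002]
wrist_force: [0.1, 0.4, 9.7]
opening: -0.0
grasp_force: 4.9
```

Call:
carry_out(
  plan=[
    [[0,0,0.004,0,0,0,0],[0,0,0.009,0,0,0,0],[0,0,0.014,0,0,0,0],[0,0,0.02,0,0,0,0],[0,0,0.026,0,0,0,0]],
  ],
)

```text
time_s: 25.73
eef_pos: [0.5502, -0.1829, 0.2777]
eef_rot: [-0.003, 0.707, 0.707, -0.002]
wrist_force: [0.5, -0.5, -0.5]
opening: 0.004
grasp_force: 0.0
```

Call:
carry_out(
  plan=[
    [[0,0,0.01,0,0,0,0],[0,0,0.03,0,0,0,0],[0,0,0.05,0,0,0,0],[0,0,0.07,0,0,0,0],[0,0.01,0.08,0,0,0,0]],
  ],
)

```text
time_s: 26.15
eef_pos: [0.551, -0.1743, 0.3607]
eef_rot: [-0.001, 0.708, 0.707, -0.002]
wrist_force: [-0.1, -0.2, 0.6]
opening: -0.001
grasp_force: 0.0
```

Call:
carry_out(
  plan=[
    [[0,0.03,0,0,0,0,0],[0,0.06,0,0,0,0,0],[0,0.09,0,0,0,0,0],[0,0.11,0,0,0,0,0],[0,0.12,0,0,0,0,0]],
  ],
)

```text
time_s: 26.57
eef_pos: [0.5501, -0.0499, 0.3577]
eef_rot: [-0.003, 0.706, 0.708, -0.002]
wrist_force: [0.1, 0.0, 0.6]
opening: 0.003
grasp_force: 0.0
```

```bash
python3 rec.py; sed -i 's/rel2.png/fin.png/' top.py; python3 top.py
```

```text
26.5667 q [-3.050e-01  5.900e-02  1.490e+00 -1.000e-03  1.599e+00 -3.080e-01] p [ 0.5501 -0.0499  0.3577] R [-0.0028  0.7061  0.7081 -0.0019] F [0.1 0.  0.6] 0.003 0.0
scene 346 axis [ 0.5494 -0.1798] rms 0.0012 knob [ 0.553  -0.1811  0.2731] zmax [0.0255 0.1139]
top 13 axis [ 0.5534 -0.1827] rms 0.0033 knob [ 0.5512 -0.1815  0.2737] zmax [0.0895 0.118 ]
```

View pics/fin.png

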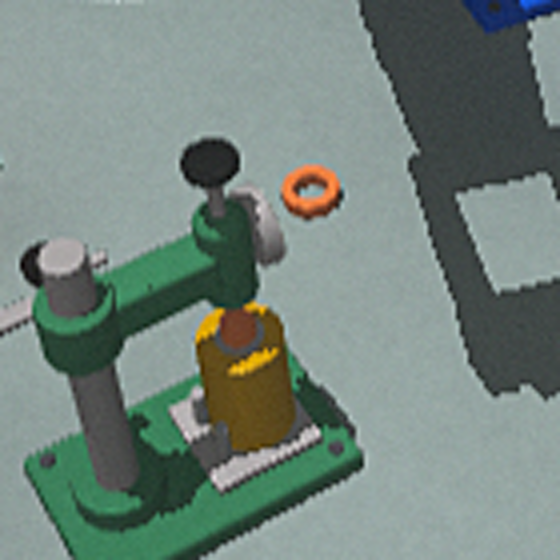

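The canister stands on the anvil at (245,380), against the pins. The plunger is back up with the knob at (210,160), and the robot is clear, so I'll hand in.

```bash
python3 -c "
from bench import hand_in
print(hand_in())"
```

```text
the job is handed in; nothing more can be done
None
```

The job is handed in at about 27 s: the canister was stood up and released on the bench, then set on the comparator's anvil against the pins. The plunger was held on the neck for over a second at about 10 N and sprang back up. I never saw either mate or the setting master get touched.

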